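# Press the cap onto a vial with the bench lever press

## Robot

A 6-joint arm with a two-finger parallel gripper is mounted at the origin on the work surface. World frame = base frame: x ahead of the robot, y to its left, z up, the work surface at z = 0. Lengths are in m, angles in rad, forces in N, time in s.
With the tool pointing down it reaches from about 0.25 to 0.725 m from the base axis. Payload 4 kg.
Tool frame: the origin (TCP) lies at the very end of the fingers, on their centre line; the grasp point (between the pads) lies 19 mm behind it; z points along the fingers, y is the line along which they close (so a half turn about z gives the same grasp; the last joint's range is limited). The gripper opens to 85 mm and grips with 20 to 120 N. Pads are 22 mm wide; open, the fingers measure 114 mm over their backs; the gripper's body (76 mm by 85 mm) begins 54 mm behind the grasp point. The pads swing forward as they close: fully open they stand 13 mm farther back than shut.
Start: joints at [1.239, 0.241, 0.005, 1.335, 0, 1.571], TCP at [0.163, 0.473, 0.205] pointing down, gripper open.
Joint ranges: [-2.72, 2.72], [-1.05, 1.87], [-1.09, 1.28], [-1.99, 2.15], [-1.42, 1.44], [-3.14, 3.14]. Speed limits (rad/s): [2.79, 2.79, 3.14, 3.14, 3.14, 3.14].

## Interface

Orientations are given as a unit quaternion [w, x, y, z].
In Python, from rig import r, vision gives the robot as it stands.
- The arm moves only by the tool move_arm, never from a script. Its argument "series" is a list of rows, each an object with "travel": the shift along the tool's x, y, z in m, a list of three; "turn": the turn, a rotation vector about the tool's x, y, z in degrees, a list of three; "claw": the opening, from -1 (shut) to 1 (fully open). A call has 1 to 20 rows; each row is the pose to reach, as a shift and turn from the pose commanded when the call began, along the tool's axes at that moment; what a row does not reach only later rows make up. A row lasts 1/10 s, in which the tool goes at most 50 mm and 8.59 degrees, less where a joint would pass 70% of its speed; a pose out of reach is approached as far as the arm can. A call with a gripper value outside its range is refused whole. The fingers move at their own pace and stop on an object; "squeeze" is the grip in N (left out, the last holds). Time passes only in rows, so rows that repeat a pose let the fingers close. It gives the time, the measured TCP pose, the force, the opening and the grip force at its end, in the units of the state.
- r.get_state(): the state, without advancing time (a new reading comes with each control period).
- vision.camera(name): name is "scene" or "top" or "wrist"; returns a dict with "color" (384x512x3 uint8, red, green, blue), "fx", "fy", "cx", "cy" (pixels), "cam_to_world" (4x4, takes a point from camera to world coordinates). Camera axes: x right, y up, looking along -z (the intrinsics and any distortion apply to the point x, -y, -z); pixel columns grow to the right and rows downward; lengths in m; the calibration is good to about 2 mm. A picture is of the moment at which its call begins. There is no depth.
- r.hand_in(): hands the job in; it is judged then, once.
The state is a dict: "t": time; "qpos": joint angles; "joint_velocities": joint speeds; "joint_efforts": joint torques, N m; "eef_pos": TCP position; "tcp_rot": TCP orientation; "wrist_force": force on the tool from outside, world axes, zero at the start; "wrist_torque": the same for the moment, N m; "grip_width": finger opening in m; "finger_force": force on a finger pad.
Only numpy, scipy, OpenCV 4.12 (cv2) and the standard library are available. Lean on these libraries where they do the work, as an engineer would, in place of code of your own. Each camera call takes 0.05 s, during which the arm holds its last target. There are 200 camera calls.

## Task

Slide the round vial holder along the bench, without lifting it, into the mouth of the hand press until it sits fully home against the two stops under the ram. Then pull the press lever down to the bottom of its stroke so that the ram pushes the vial's cap on (do not push the cap by hand), hold it down for a full second, and ease the lever slowly back up until it is fully up, never letting it fly back by itself. Leave the vial in the press, let go, and do not disturb the other glassware and holders.

Things in the scene. Friction and masses are not known exactly. Their poses are not given: they have to be found in the camera images.
- holder: round grey disc, 110 mm in diameter, 22 mm high (about 450 g, too wide to grip), with a glass vial 26 mm in diameter fixed upright at its centre, up to 60 mm high, under a white cap (top 74 mm above the bench while proud, 66 mm once on). Origin: centre of the disc's underside; z up; yaw does not matter. Starts to the left or the right in front of the press
- cap (a joint): how far the cap has been pressed onto the vial: 0 proud, 0.008 m fully on; stiff (8 N), stays where it is pushed
- cap_top: the white cap, 28 mm in diameter and 16 mm high, moving with joint cap. Origin: centre of its underside; z up
- press: grey hand press fixed to the bench. Origin: on the bench at the seat centre, straight below the ram, where the holder's centre goes; x from the mouth to the column, y to the press's left, z up. Column 50 x 56 mm at x = 115 mm on a foot 150 mm wide; head over the seat from x = -22 to 140 mm, 56 mm wide, 125 to 210 mm high
- mouth (a point): in the press's mouth, on the bench, 87 mm before the seat centre; axes as the press. The holder slides in along +x on the bare bench between two side rails, 24 mm high: inner faces at y = +-59 mm, from 37 mm to 107 mm past this point, flared out to y = +-80 mm here. It stops at two slanting blocks (24 mm high) 137 mm past here, at y = +-35 mm, which centre it
- ram_face (a point): centre of the ram's round underside, 30 mm in diameter, straight above the seat centre: 86 mm above the bench with the lever up, 66 mm with it down
- lever (a joint): angle q of the press lever: 0 fully up (rest, 35 deg above level), 0.9 rad at the bottom stop. A spring drives it up (2 to 7 N at the handle, 4 N more as the cap goes on). Axis along the press's y through x = 50, z = 170 mm; the handle, 170 mm from it, is at x = 50 - 170 cos(0.611 - q), z = 170 + 170 sin(0.611 - q) mm in the press's frame
- handle (a point): centre of the lever's black handle, a round bar 22 mm in diameter, 100 mm long along the press's y, on the press's right side: from y = -85 to -185 mm in the press's frame, this point at -135 mm. It can be pushed down from above or gripped. The lever arm, a 14 mm rod, runs at y = -92 mm
- square_holder: bystander: square grey holder 85 x 85 x 22 mm with two vials already capped, 64 mm high in all. Origin: centre of its underside. Stands on the other side from the round holder
- flask: bystander: conical glass flask, 84 mm in diameter at the foot, 122 mm high. Origin: centre of its underside
- reagent: bystander: small brown bottle, 42 mm in diameter, 85 mm high, near the press mouth on its left. Origin: centre of its underside
- beaker: bystander: small glass beaker, 48 mm in diameter, 50 mm high, standing below the lever handle. Origin: centre of its underside
- wash_bottle: bystander: clear plastic bottle, 66 mm in diameter, 165 mm high. Origin: centre of its underside
- weight: bystander: brass balance weight with a knob, 44 mm in diameter, 36 mm high, standing on the robot's side of the press mouth. Origin: centre of its underside
- jar: bystander: small glass jar with a steel lid, 48 mm in diameter, 55 mm high. Origin: centre of its underside

How it is judged:
On the way, in this order (a step that is already met when the one before it is completed fails the run):
1. the round holder is home in the press, its cap still proud (horizontal distance between holder and press below 0.007 m and value of joint cap below 0.003 m), for 0.2 s.
2. the lever is held at the bottom of its stroke and the cap has gone on (horizontal distance between holder and press below 0.007 m and value of joint lever above 0.83 rad and value of joint cap above 0.006 m), for 0.6 s.
3. the lever is fully up again (value of joint lever below 0.06 rad), for 0.2 s.
At the end, for the whole second after the job is handed in: the round holder stands flat and still in the press, its centre within 7 mm of the seat centre; the cap is pressed on by more than 6 of its 8 mm; the lever is fully up (within 0.06 rad) (horizontal distance between holder and press below 0.007 m and angle between holder's own z axis and vertical below 0.05 rad and value of joint cap above 0.006 m and value of joint lever below 0.06 rad and linear speed of holder below 0.02 m/s); the robot touches nothing.
It fails at once if the lever flies back (upward faster than 1.5 rad/s) (velocity of joint lever below -1.5 rad/s).
It fails at once if the robot pushes on the cap itself (over 3 N) (contact force between any of the fingers, the arm and cap_top above 3 N).
It fails at once if the round holder is lifted (over 10 mm) or tipped (over 0.2 rad) (height (world z) of holder above 0.01 m or angle between holder's own z axis and vertical above 0.2 rad).
It fails at once if a bystander is shifted more than 20 mm or tipped over 0.3 rad (distance of any of square_holder, flask, reagent, beaker, wash_bottle, weight, jar from where it was at the start of the episode above 0.02 m or angle between any of square_holder, flask, reagent, beaker, wash_bottle, weight, jar's own z axis and vertical above 0.3 rad).
It also fails if it takes over 72 s, if anything falls off the work surface, if the arm or the gripper's body presses on something with over 40 N, if the wrist force passes 120 N, or if a joint passes its speed limit or range.

## Working session

There is one attempt and no reset: what is moved stays moved. The work goes in short steps, Python scripts to look and compute and a tool call to move; the robot and the scene stay as the last step left them, time stands still between calls to the robot, and variables do not carry over. Pictures are saved under pics/ and viewed, at most 10 in all, crops included, and the job is handed in when it is done.

Besides the shell and the picture viewer there is one more tool, called after ">>>" in YAML: its name, and indented under it one key for each argument. move_arm: Moves the arm, as the interface text tells. Its arguments: {"type":"object","properties":{"series":{"type":"array"},"squeeze":{"type":"number"}},"required":["series"]}

```bash
mkdir -p pics; python3 - <<'E'
from rig import r, vision
import cv2,numpy as np,pickle
s=r.get_state();print(s['t'],s['eef_pos'],s['tcp_rot'],s['grip_width'],s['wrist_force'])
d={}
for n in ("scene","top"):
    c=vision.camera(n);d[n]=c
    cv2.imwrite(f"pics/{n}0.png",cv2.resize(c["color"][:,:,::-1],(800,600),interpolation=cv2.INTER_CUBIC))
    print(n,{k:np.round(v,4).tolist() for k,v in c.items() if k!='color'})
pickle.dump(d,open('v0.pkl','wb'))
E
ls
```

```text
0.0 [0.16263391 0.47205269 0.20449905] [-1.82808824e-04  1.65139776e-01  9.86269581e-01 -1.06558499e-03] 0.08531843089732666 [ 0.14177519  0.23476057 -0.21115032]
scene {'fx': 366.0981, 'fy': 366.0981, 'cx': 253.7452, 'cy': 190.5929, 'cam_to_world': [[0.6215, -0.6649, 0.4143, 1.0487], [0.7833, 0.5194, -0.3414, -0.371], [0.0118, 0.5367, 0.8437, 1.114], [0.0, 0.0, 0.0, 1.0]]}
top {'fx': 412.268, 'fy': 412.268, 'cx': 249.9744, 'cy': 189.5179, 'cam_to_world': [[0.0251, 0.9957, -0.0896, 0.4692], [-0.9997, 0.0246, -0.0065, 0.0077], [-0.0043, 0.0898, 0.996, 1.1143], [0.0, 0.0, 0.0, 1.0]]}
pics
v0.pkl
```

View pics/scene0.png

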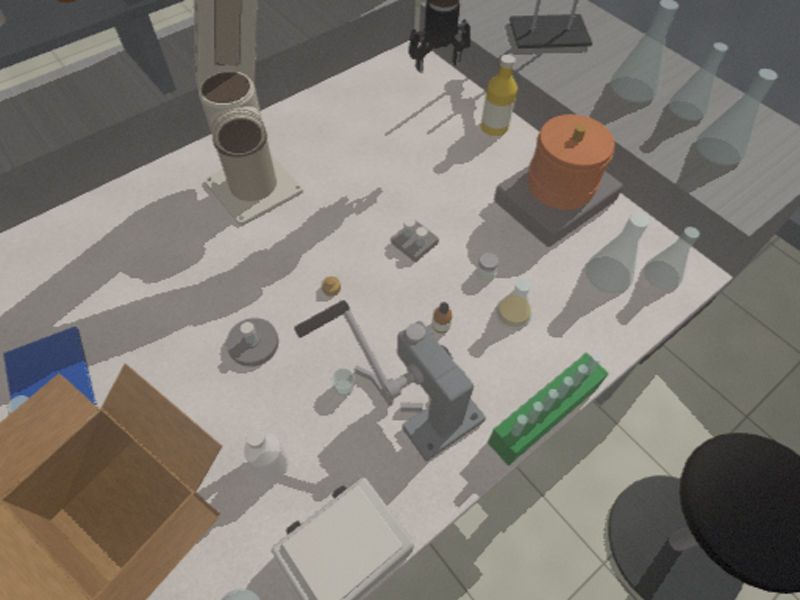

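View pics/top0.png

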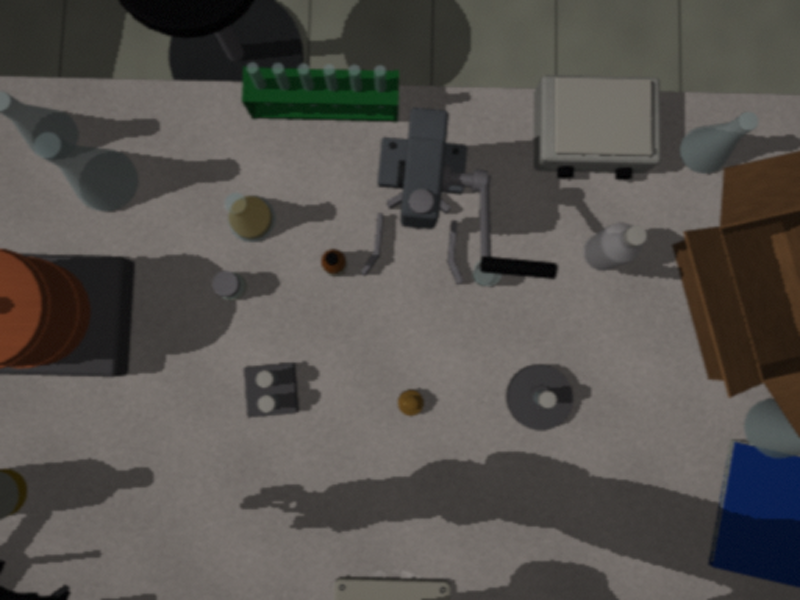

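The two views agree. In the top view (800x600 pixels) the holder is at (540,397) with its cap at (547,399), the press head at (425,170), and the handle runs from (482,265) to (556,269). The weight is at (411,402), the beaker at (487,272), the reagent at (333,261) and the square holder at (272,390). Next I'll measure with masks and rays.

```bash
cat > h.py <<'E'
import numpy as np,cv2
def ray(c,u,v):
    M=np.array(c["cam_to_world"]);d=np.array([(u-c["cx"])/c["fx"],-(v-c["cy"])/c["fy"],-1.0])
    d=M[:3,:3]@d;return M[:3,3],d/np.linalg.norm(d)
def plane(c,u,v,z):
    o,d=ray(c,u,v);return o+d*(z-o[2])/d[2]
def tri(c1,p1,c2,p2):
    o1,d1=ray(c1,*p1);o2,d2=ray(c2,*p2)
    t=np.linalg.lstsq(np.c_[d1,-d2],o2-o1,rcond=None)[0]
    a,b=o1+t[0]*d1,o2+t[1]*d2;return (a+b)/2,np.linalg.norm(a-b)
def proj(c,P):
    M=np.linalg.inv(np.array(c["cam_to_world"]));p=M[:3,:3]@np.asarray(P,float)+M[:3,3]
    return c["cx"]+c["fx"]*p[0]/-p[2],c["cy"]-c["fy"]*p[1]/-p[2]
def blob(img,f,box):  # box x0,y0,x1,y1 in native px ; largest contour of mask f(gray,hsv)
    x0,y0,x1,y1=box;im=img[y0:y1,x0:x1]
    g=cv2.cvtColor(im,cv2.COLOR_RGB2GRAY).astype(int);h=cv2.cvtColor(im,cv2.COLOR_RGB2HSV).astype(int)
    m=f(g,h).astype(np.uint8)
    cs,_=cv2.findContours(m,cv2.RETR_EXTERNAL,cv2.CHAIN_APPROX_NONE,offset=(x0,y0))
    return max(cs,key=cv2.contourArea)
E
python3 - <<'E'
import pickle,numpy as np,cv2
from h import *
np.set_printoptions(precision=4,suppress=True)
d=pickle.load(open('v0.pkl','rb'));T,S=d['top'],d['scene']
b=lambda *a:[int(x/1.5625) for x in a]
dark=lambda g,h:g<40
cent=lambda c:cv2.minAreaRect(c)
ht=blob(T['color'],dark,b(470,245,570,290));hs=blob(S['color'],dark,b(285,290,360,345))
rt,rs=cent(ht),cent(hs);print('handle rects',rt,rs);P,e=tri(T,rt[0],S,rs[0]);print('handle',P,e)
def ends(c):
    p=c[:,0].astype(float);m=p.mean(0);u=np.linalg.svd(p-m)[2][0];t=(p-m)@u;ctr=np.array(cent(c)[0]);o=(t.max()-t.min())/2
    return ctr-u*o,ctr+u*o
et,es=sorted(map(tuple,ends(ht))),sorted(map(tuple,ends(hs)))
for i in(0,1):
    for j in (0,1):print('end',i,j,tri(T,et[i],S,es[j]))
# cap
white=lambda g,h:(g>135)&(h[...,1]<60)
for n,c,bx in(('T',T,b(500,355,590,440)),('S',S,b(225,310,285,370))):
    g=cv2.cvtColor(c['color'],cv2.COLOR_RGB2GRAY)
    x0,y0,x1,y1=bx;print(n);print(g[y0:y1:2,x0:x1:2])
E
```

```text
Traceback (most recent call last):
  File "h.py", line 19, in blob
    return max(cs,key=cv2.contourArea)
ValueError: max() iterable argument is empty
```

```bash
python3 - <<'E'
import pickle,cv2,numpy as np
d=pickle.load(open('v0.pkl','rb'))
a=d['top']['color'][60:190,225:365][:,:,::-1];
cv2.imwrite('pics/c1.png',cv2.resize(cv2.convertScaleAbs(a,alpha=1.5),None,fx=4.6,fy=4.6,interpolation=cv2.INTER_CUBIC)[:598])
E
```

```text
(no output)
```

View pics/c1.png

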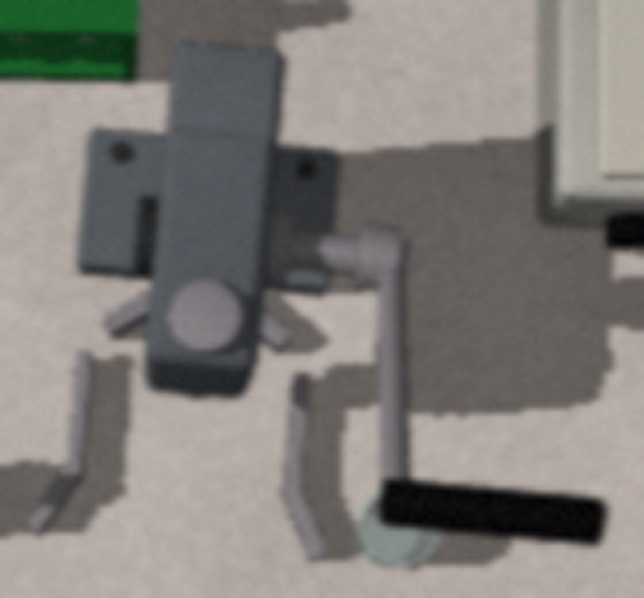

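The crop is 4.6x with its origin at native (225,60). It shows the handle from (385,497) to (604,525). The left rail top runs (82,355) to (72,470) and flares to (38,525); the right runs (302,378) to (292,485) and flares to (318,555). The press is yawed slightly.

```bash
python3 - <<'E'
import pickle,numpy as np,cv2
from h import *
np.set_printoptions(precision=4,suppress=True,linewidth=200)
d=pickle.load(open('v0.pkl','rb'));T,S=d['top'],d['scene']
b=lambda *a:[int(x/1.5625) for x in a]
dark=lambda g,h:g<55
ht=blob(T['color'],dark,b(470,245,570,290));hs=blob(S['color'],lambda g,h:g<62,b(285,290,355,345))
rt,rs=cv2.minAreaRect(ht),cv2.minAreaRect(hs);print('handle rects',rt,rs);P,e=tri(T,rt[0],S,rs[0]);print('handle',P,e)
def ends(c):
    p=c[:,0].astype(float);ctr=np.array(cv2.minAreaRect(c)[0]);u=np.linalg.svd(p-p.mean(0))[2][0];t=(p-ctr)@u
    return ctr+u*t.min(),ctr+u*t.max()
et,es=sorted(map(tuple,ends(ht))),sorted(map(tuple,ends(hs)))
E0=tri(T,et[0],S,es[1]);E1=tri(T,et[1],S,es[0]);print('ends',E0,E1)
u=E1[0]-E0[0];print(np.linalg.norm(u),'yaw of press y from ends',np.degrees(np.arctan2(u[0],-u[1])))
# rails inner edges at z=.024
f=lambda x,y:(225+x/4.6-.5+.1,60+y/4.6-.5+.1)
for n,p in dict(Lfar=(88,355),Lnear=(80,472),Lflare=(45,530),Rfar=(295,378),Rnear=(285,485),Rflare=(310,558)).items():print(n,plane(T,*f(*p),.024))
# holder disc
for n,c,bx in(('T',T,b(490,350,600,440)),('S',S,b(215,305,290,375))):
    x0,y0,x1,y1=bx
    sub=c['color'][y0:y1,x0:x1]
    g=cv2.cvtColor(sub,cv2.COLOR_RGB2GRAY)
    print(n,bx,g[::4,::3])
E
```

```text
Traceback (most recent call last):
  File "h.py", line 19, in blob
    return max(cs,key=cv2.contourArea)
ValueError: max() iterable argument is empty
```

```bash
python3 - <<'E'
import pickle,numpy as np,cv2
d=pickle.load(open('v0.pkl','rb'))
for n,(x0,y0,x1,y1) in dict(top=(300,156,364,185),scene=(182,185,227,220)).items():
    c=d[n]['color'];print(n,c.shape,c.dtype,c.min(),c.max());g=cv2.cvtColor(c,cv2.COLOR_RGB2GRAY)[y0:y1,x0:x1];print(g.min());print(g[::3,::3])
E
```

```text
top (384, 512, 3) uint8 0 135
2
[[111 116 114  79  53 113 117 117 114 115 116 116 113 112 114 114 115 114
  114 113 118 119]
 [111 116 109  80  54 112 114 115 117 115 116 113 112 115 113 111 116 116
  115 115 117 116]
 [113 115 112  81  54 110 115 114 115 115 116 116 114 116 117 115 114 116
  114 115 117 119]
 [111 117 112  17  11  21  33  50  57  71  80 101 104 108 112 113 112 116
  118 116 116 117]
 [ 97 117  87   8   9   6   8   6   7   6   6   5   8   9   9  13  24  35
   58 109 116 116]
 [ 76 109  65   5   7   7   5   7   5   7   7   9   6   7   8   8   5   3
    6  88 116 117]
 [ 63  89  90  58  43  34  22  12   7   7   6   3   2   6   6   6   6   6
    6  99 115 116]
 [ 64  81  92  93  93  85  79  68  64  61  61  56  80  80  58  49  41  27
   33 114 115 117]
 [ 65  88  92  94  90  75  76  66  65  64  64  73 111 116 114 114 113 111
  115 115 116 117]
 [112 111 110 100  99  82 106 105 107 106 105 117 114 115 116 113 117 113
  114 116 115 117]]
scene (384, 512, 3) uint8 0 197
65
[[181 182 181 179 179 179 180 151 104 102 126 112 170 179 178]
 [181 179 179 183 181 181 180 131 130  95  97 103 181 180 181]
 [181 182 181 180 181 181 182 130 128 131 171 182 180 178 183]
 [180 182 182 181 181 181 184 180 183 181 180 106  69  74 184]
 [180 183 179 183 181 182 182 184 185 132  69  71  70  70 172]
 [182 180 185 182 183 182 187 146  74  71  69  72  68 121 153]
 [181 180 179 181 181 183  75  71  69  69  68 115 186 118 140]
 [180 178 181 184  84  73  70  67  69 107 182 183 185 182 116]
 [180 180 124  69  72  70  69  71 182 185 183 186 185 184 134]
 [180 181 180  65  68  68 173 181 183 182 182 182 183 183 182]
 [182 182 179  99 165 183 180 182 181 183 181 183 181 177 182]
 [179 182 180 179 183 182 180 181 179 183 183 181 179 179 184]]
```

```bash
python3 - <<'E'
import pickle,numpy as np,cv2
from h import *
np.set_printoptions(precision=4,suppress=True,linewidth=220)
d=pickle.load(open('v0.pkl','rb'));T,S=d['top'],d['scene']
b=lambda *a:[int(x/1.5625) for x in a]
ht=blob(T['color'],lambda g,h:g<45,b(470,245,570,290));hs=blob(S['color'],lambda g,h:g<105,b(285,290,355,345))
# minAreaRect ok
rt,rs=cv2.minAreaRect(ht),cv2.minAreaRect(hs);print('handle rects',rt,rs);P,e=tri(T,rt[0],S,rs[0]);print('handle',P,e)
def ends(c):
    p=c[:,0].astype(float);ctr=np.array(cv2.minAreaRect(c)[0]);u=np.linalg.svd(p-p.mean(0))[2][0];t=(p-ctr)@u
    return ctr+u*t.min(),ctr+u*t.max()
et,es=sorted(map(tuple,ends(ht))),sorted(map(tuple,ends(hs)))
E0=tri(T,et[0],S,es[1]);E1=tri(T,et[1],S,es[0]);print('ends',E0,E1)
u=E1[0]-E0[0];print(np.linalg.norm(u),'yaw',np.degrees(np.arctan2(u[0],-u[1])))
f=lambda x,y:(225+(x+.5)/4.6-.5,60+(y+.5)/4.6-.5)
for n,p in dict(Lfar=(88,355),Lnear=(80,472),Lflare=(45,530),Rfar=(295,378),Rnear=(285,485),Rflare=(310,558)).items():print(n,plane(T,*f(*p),.024))
for n,c,bx in(('T',T,b(490,350,600,440)),('S',S,b(215,305,290,375))):
    x0,y0,x1,y1=bx
    g=cv2.cvtColor(c['color'],cv2.COLOR_RGB2GRAY)[y0:y1,x0:x1]
    print(n,bx);print(g[::4,::3])
E
```

```text
handle rects ((331.15618896484375, 171.01644897460938), (48.46905517578125, 10.363794326782227), 6.009006023406982) ((205.610107421875, 203.3570556640625), (7.803715705871582, 36.783714294433594), 61.55707550048828)
handle [ 0.5871 -0.1545  0.2691] 0.0026086865756727385
ends (array([ 0.5906, -0.1044,  0.269 ]), np.float64(0.0021557563853394027)) (array([ 0.5837, -0.2037,  0.27  ]), np.float64(0.0018927496087216393))
0.0994719176143138 yaw -3.996093162749878
Lfar [0.7091 0.0352 0.024 ]
Lnear [0.64  0.038 0.024]
Lflare [0.6056 0.0574 0.024 ]
Rfar [ 0.6984 -0.0859  0.024 ]
Rnear [ 0.6353 -0.0811  0.024 ]
Rflare [ 0.593  -0.0963  0.024 ]
T [313, 224, 384, 281]
[[115 116 118 116 113 115 114 114 114 118 118 113 111 113 112 112 114 113 111 113 113 114 116 115]
 [118 114 116 117 118 116 115 119 116 113 117 113 114 113 112 110 112 114 114 113 114 115 116 118]
 [114 118 117 115 115 118 118 118 118 109 106 103 103 105 103 109 113 112 112 111 115 116 116 116]
 [114 114 118 116 116 116 108  59  53  55  54  55  54  53  55  62  64  90 111 115 114 114 118 115]
 [116 117 115 116 118  88  53  56  55  
[... 1178 characters left out ...]
 179 179 180 180 181 181 182]
 [130 131 177 177 180 180 179 180 155 154 178 179 177 179 181 181]
 [181 182 179 180 181 123 167 180 162 117 120 120 136 182 180 179]
 [182 182 178 181 117 118 180 180 147 118 119 118 117 152 180 180]
 [181 181 181 125 118 118 112 115 110 130 118 119 116 117 181 182]
 [183 178 150 117 118 117  90 100 104 117 118 119 116 121 178 182]
 [180 179 128 118  90  88  89  90 116 119 119 119 120  93 181 184]
 [178 176 127 127  91  89 119 117 117 118 120 118  87 180 183 182]
 [179 178 130 128 127  89  96 110 107  89  86 122 179 181 182 179]
 [178 129 130 128 129 132 130 130 127 131 179 179 181 184 181 178]
 [181 176 176 179 180 174 175 177 181 175 181 179 178 176 180 176]]
```

```bash
cat >> h.py <<'E'
def cap(c,box,thr):
    m=blob(c['color'],lambda g,h:g>thr,box);return cv2.minEnclosingCircle(m)
def disc(c,box,thr,z=.022):
    k=blob(c['color'],lambda g,h:g<thr,box)[:,0];P=np.array([plane(c,u,v,z)[:2] for u,v in k]);return P
def Rt(a,tau,s):  # push heading a(deg), tilt tau, s=+1: tool x along heading, -1 against
    a,t=np.radians(a),np.radians(tau);d=np.array([np.cos(a),np.sin(a),0]);z=np.sin(t)*d-np.array([0,0,np.cos(t)])
    x=np.cos(t)*d+np.array([0,0,np.sin(t)]);x*=s
    return np.c_[x,np.cross(z,x),z]
def rel(p0,q0,p1,R1):
    from scipy.spatial.transform import Rotation as Ro
    R0=Ro.from_quat([*q0[1:],q0[0]]);t=R0.inv().apply(np.array(p1)-p0);w=(R0.inv()*Ro.from_matrix(R1)).as_rotvec(degrees=True)
    return np.round(t,3),np.round(w,1),np.linalg.norm(w)
E
python3 - <<'E'
import pickle
from h import *
np.set_printoptions(precision=4,suppress=True,linewidth=220)
d=pickle.load(open('v0.pkl','rb'));T,S=d['top'],d['scene']
b=lambda *a:[int(x/1.5625) for x in a]
ct=cap(T,b(520,370,565,415),85);print(ct)
cs=cap(S,b(232,315,268,345),150);print(cs)
P,e=tri(T,ct[0],S,cs[0]);print('cap',P,e,'on plane .07',plane(T,*ct[0],.07))
D=disc(T,b(490,350,600,440),58);print('disc x',D[:,0].min(),D[:,0].max(),'y',D[:,1].min(),D[:,1].max())
for n,u,v,z in(('weight',411,402,.025),('sq',272,390,.03),('reagent',333,261,.05),('beaker',487,272,.04),('wash',607,245,.08)):print(n,plane(T,u/1.5625,v/1.5625,z))
seat=np.array([.685,-.025]);H=P[:2];print(np.linalg.norm(H-seat))
E
```

```text
((349.6111145019531, 255.5), 5.633442401885986)
((159.0, 205.0), 11.70479965209961)
cap [ 0.4052 -0.2326  0.097 ] 0.00033805243445876793 on plane .07 [ 0.4035 -0.2391  0.07  ]
disc x 0.3546463489788973 0.4566176587253668 y -0.29592135781901896 -0.18585565732489934
weight [ 0.3903 -0.0238  0.025 ]
sq [0.4046 0.2088 0.03  ]
reagent [0.6214 0.1122 0.05  ]
beaker [ 0.6105 -0.1461  0.04  ]
wash [ 0.6541 -0.3342  0.08  ]
0.348346375035589
```

>>> move_arm:
  series:
    - {"travel": [-0.38,-0.315,0],"turn": [0,0,0],"claw": 0.4}
    - {"travel": [-0.38,-0.315,0],"turn": [0,0,0],"claw": 0.4}
    - {"travel": [-0.38,-0.315,0],"turn": [0,0,0],"claw": 0.4}
    - {"travel": [-0.38,-0.315,0],"turn": [0,0,0],"claw": 0.4}
    - {"travel": [-0.38,-0.315,0],"turn": [0,0,0],"claw": 0.4}
    - {"travel": [-0.38,-0.315,0],"turn": [0,0,0],"claw": 0.4}
    - {"travel": [-0.38,-0.315,0],"turn": [0,0,0],"claw": 0.4}
    - {"travel": [-0.38,-0.315,0],"turn": [0,0,0],"claw": 0.4}
    - {"travel": [-0.38,-0.315,0],"turn": [0,0,0],"claw": 0.4}
    - {"travel": [-0.38,-0.315,0],"turn": [0,0,0],"claw": 0.4}
    - {"travel": [-0.38,-0.315,0],"turn": [0,0,0],"claw": 0.4}
    - {"travel": [-0.38,-0.315,0],"turn": [0,0,0],"claw": 0.4}
    - {"travel": [-0.38,-0.315,0],"turn": [0,0,0],"claw": 0.4}

```text
t: 1.4
eef_pos: [0.4187, 0.0517, 0.205]
tcp_rot: [-0.001, 0.165, 0.986, -0.0]
wrist_force: [0.2, 1.0, -0.1]
grip_width: 0.0602
finger_force: 0.0
```

```bash
python3 - <<'E'
import pickle
from rig import r
from h import *
np.set_printoptions(precision=4,suppress=True,linewidth=220)
d=pickle.load(open('v0.pkl','rb'));T,S=d['top'],d['scene']
print('cap',tri(T,(349.3,255.5),S,(159.3,210.7)),proj(S,(.405,-.24,.074)),proj(S,(.405,-.24,.066)))
s=r.get_state();p,q=s['eef_pos'],s['tcp_rot'];print(s['t'],s['qpos'],p,s['grip_width'])
for sg in(1,-1):print(sg,rel(p,q,(.36,-.329,.15),Rt(63,20,sg)))
E
```

```text
cap (array([ 0.4035, -0.2389,  0.0644]), np.float64(0.001641070990350029)) (np.float64(158.37244838425022), np.float64(209.72587841680485)) (np.float64(158.88186163018185), np.float64(210.93256805975307))
1.4 [ 0.1225  0.0873 -0.1816  1.3032  0.0004  0.4536] [0.4187 0.0517 0.205 ] 0.06021277016755985
1 (array([-0.068, -0.379,  0.055]), array([-17.2,  14.8,  96.9]), np.float64(99.52811938749356))
-1 (array([-0.068, -0.379,  0.055]), array([-14.3, -16.5, -81.1]), np.float64(83.96822668710674))
```

>>> move_arm:
  series:
    - {"travel": [-0.068,-0.379,0.055],"turn": [-14.3,-16.5,-81.1],"claw": 0.4}
    - {"travel": [-0.068,-0.379,0.055],"turn": [-14.3,-16.5,-81.1],"claw": 0.4}
    - {"travel": [-0.068,-0.379,0.055],"turn": [-14.3,-16.5,-81.1],"claw": 0.4}
    - {"travel": [-0.068,-0.379,0.055],"turn": [-14.3,-16.5,-81.1],"claw": 0.4}
    - {"travel": [-0.068,-0.379,0.055],"turn": [-14.3,-16.5,-81.1],"claw": 0.4}
    - {"travel": [-0.068,-0.379,0.055],"turn": [-14.3,-16.5,-81.1],"claw": 0.4}
    - {"travel": [-0.068,-0.379,0.055],"turn": [-14.3,-16.5,-81.1],"claw": 0.4}
    - {"travel": [-0.068,-0.379,0.055],"turn": [-14.3,-16.5,-81.1],"claw": 0.4}
    - {"travel": [-0.068,-0.379,0.055],"turn": [-14.3,-16.5,-81.1],"claw": 0.4}
    - {"travel": [-0.068,-0.379,0.055],"turn": [-14.3,-16.5,-81.1],"claw": 0.4}
    - {"travel": [-0.068,-0.379,0.055],"turn": [-14.3,-16.5,-81.1],"claw": 0.4}
    - {"travel": [-0.068,-0.379,0.055],"turn": [-14.3,-16.5,-81.1],"claw": 0.4}
    - {"travel": [-0.068,-0.379,0.055],"turn": [-14.3,-16.5,-81.1],"claw": 0.4}

```text
t: 2.7
eef_pos: [0.361, -0.3288, 0.1495]
tcp_rot: [0.148, -0.515, 0.839, 0.092]
wrist_force: [-0.3, -0.2, 0.2]
grip_width: 0.0597
finger_force: 0.0
```

```bash
cat > st.py <<'E'
import sys
from rig import r
from h import *
np.set_printoptions(precision=4,suppress=True,linewidth=220)
s=r.get_state();p,q=s['eef_pos'],s['tcp_rot']
from scipy.spatial.transform import Rotation as Ro
print(s['t'],'q',s['qpos'],'p',p,'f',s['wrist_force'],'z',Ro.from_quat([*q[1:],q[0]]).as_matrix()[:,2])
for a in sys.argv[1:]:
    x,y,z,h,t=map(float,a.split(','));print(a,rel(p,q,(x,y,z),Rt(h,t,-1)))
E
python3 st.py .36,-.329,.006,63,20
```

```text
2.7 q [-0.9458  0.3767 -0.0108  1.3503  0.3097 -2.0721] p [ 0.361  -0.3288  0.1495] f [-0.3397 -0.1598  0.2028] z [ 0.1545  0.3067 -0.9392]
.36,-.329,.006,63,20 (array([0.05 , 0.001, 0.135]), array([0.1, 0.1, 0. ]), np.float64(0.12753627134205284))
```

>>> move_arm:
  series:
    - {"travel": [0.012,0,0.034],"turn": [0,0,0],"claw": 0.4}
    - {"travel": [0.025,0,0.069],"turn": [0,0,0],"claw": 0.4}
    - {"travel": [0.037,0,0.1],"turn": [0,0,0],"claw": 0.4}
    - {"travel": [0.043,0,0.12],"turn": [0,0,0],"claw": 0.4}
    - {"travel": [0.047,0,0.13],"turn": [0,0,0],"claw": 0.4}
    - {"travel": [0.049,0,0.134],"turn": [0,0,0],"claw": 0.4}
    - {"travel": [0.05,0,0.137],"turn": [0,0,0],"claw": 0.4}
    - {"travel": [0.05,0,0.137],"turn": [0,0,0],"claw": 0.4}

```text
t: 3.5
eef_pos: [0.3611, -0.3298, 0.0054]
tcp_rot: [0.148, -0.515, 0.84, 0.09]
wrist_force: [0.5, -0.1, 0.4]
grip_width: 0.0596
finger_force: 0.0
```

```bash
python3 - <<'E'
from rig import r, vision
from h import *
import pickle
d={n:vision.camera(n) for n in ('top','scene','wrist')};pickle.dump(d,open('v1.pkl','wb'))
a=cv2.resize(d['top']['color'][200:330,270:420][:,:,::-1],(450,390));b=cv2.resize(d['scene']['color'][150:280,90:207][:,:,::-1],(350,390))
cv2.imwrite('pics/p1.png',cv2.convertScaleAbs(np.hstack([cv2.convertScaleAbs(a,alpha=1.6),b])))
c=d['wrist']['color']
E
python3 st.py
```

```text
3.65 q [-0.9475  0.5245 -0.1972  1.0122  0.3097 -2.0724] p [ 0.361  -0.3301  0.0055] f [-0.0698  0.0582  1.1537] z [ 0.1572  0.3034 -0.9398]
```

View pics/p1.png

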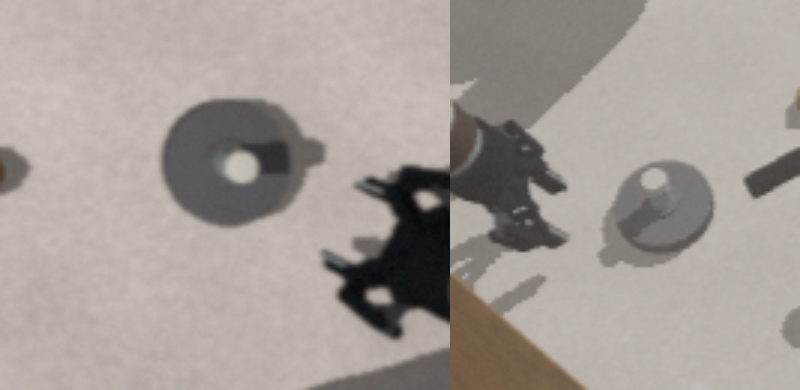

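The crop shows the fingertips at (360,183) and (325,255), straddling the line through the disc centre at (230,163). The push heading of 63° is right. Pushing to the staging point now.

>>> move_arm:
  series:
    - {"travel": [-0.019,0,0.006],"turn": [0,0,0],"claw": 0.4}
    - {"travel": [-0.036,0,0.012],"turn": [0,0,0],"claw": 0.4}
    - {"travel": [-0.051,0,0.017],"turn": [0,0,0],"claw": 0.4}
    - {"travel": [-0.066,0,0.023],"turn": [0,0,0],"claw": 0.4}
    - {"travel": [-0.081,0,0.028],"turn": [0,0,0],"claw": 0.4}
    - {"travel": [-0.096,0,0.034],"turn": [0,0,0],"claw": 0.4}
    - {"travel": [-0.111,0,0.039],"turn": [0,0,0],"claw": 0.4}
    - {"travel": [-0.126,0,0.045],"turn": [0,0,0],"claw": 0.4}
    - {"travel": [-0.141,0,0.05],"turn": [0,0,0],"claw": 0.4}
    - {"travel": [-0.156,0,0.056],"turn": [0,0,0],"claw": 0.4}
    - {"travel": [-0.171,0,0.061],"turn": [0,0,0],"claw": 0.4}
    - {"travel": [-0.186,0,0.067],"turn": [0,0,0],"claw": 0.4}
    - {"travel": [-0.201,0,0.072],"turn": [0,0,0],"claw": 0.4}
    - {"travel": [-0.216,0,0.078],"turn": [0,0,0],"claw": 0.4}
    - {"travel": [-0.231,0,0.083],"turn": [0,0,0],"claw": 0.4}
    - {"travel": [-0.246,0,0.089],"turn": [0,0,0],"claw": 0.4}
    - {"travel": [-0.259,0,0.093],"turn": [0,0,0],"claw": 0.4}
    - {"travel": [-0.27,0,0.097],"turn": [0,0,0],"claw": 0.4}
    - {"travel": [-0.276,0,0.1],"turn": [0,0,0],"claw": 0.4}
    - {"travel": [-0.279,0,0.101],"turn": [0,0,0],"claw": 0.4}

```text
t: 5.65
eef_pos: [0.4954, -0.0646, 0.0053]
tcp_rot: [0.148, -0.515, 0.84, 0.091]
wrist_force: [-0.6, -0.4, -0.4]
grip_width: 0.0598
finger_force: 0.0
```

```bash
python3 - <<'E'
from rig import r, vision
from h import *
import pickle
d={n:vision.camera(n) for n in ('top','scene')};pickle.dump(d,open('v2.pkl','wb'))
T,S=d['top'],d['scene'];print([proj(c,(.52,-.0135,.07)) for c in (T,S)])
a=T['color'][60:250,170:370][:,:,::-1];b=S['color'][90:280,120:310][:,:,::-1]
cv2.imwrite('pics/p2.png',np.hstack([cv2.convertScaleAbs(cv2.resize(a,(400,380)),alpha=1.6),cv2.resize(b,(380,380))]))
E
python3 st.py
```

```text
[(np.float64(260.61788685606837), np.float64(206.75418589804093)), (np.float64(235.50980051831795), np.float64(197.51208464385533))]
5.75 q [-0.3566  0.4041 -0.4067  0.7178  0.3471 -1.4489] p [ 0.4952 -0.0649  0.0053] f [-0.0226 -0.3366 -0.2032] z [ 0.1559  0.3049 -0.9395]
```

View pics/p2.png

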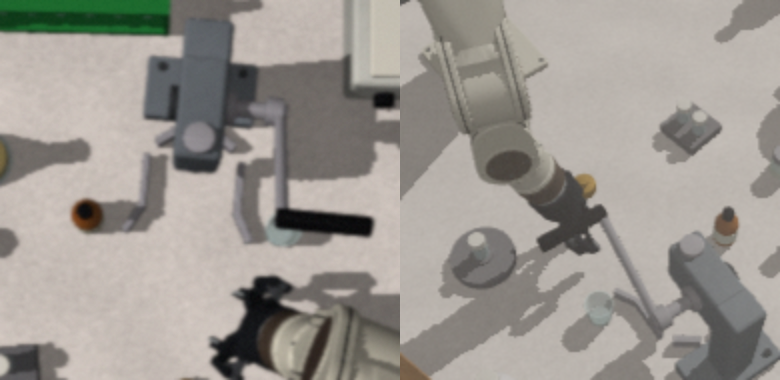

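```bash
python3 - <<'E'
from h import *
import pickle
np.set_printoptions(precision=4,suppress=True,linewidth=220)
for n in('v1','v2'):
    d=pickle.load(open(n+'.pkl','rb'));T,S=d['top'],d['scene']
    D=disc(T,(305,215,395,300),58);print(n,D.min(0),D.max(0),len(D),'cap',plane(T,*cap(T,(320,225,385,290),125)[0],.07) if 0 else '')
d=pickle.load(open('v2.pkl','rb'));T,S=d['top'],d['scene']
a=T['color'][140:300,230:430][:,:,::-1]
cv2.imwrite('pics/p3.png',cv2.convertScaleAbs(cv2.resize(a,(800,600)),alpha=1.7))
E
```

```text
v1 [ 0.3547 -0.2959] [ 0.4566 -0.1859] 116 cap 
v2 [ 0.2907 -0.3399] [ 0.3926 -0.2933] 96 cap
```

View pics/p3.png

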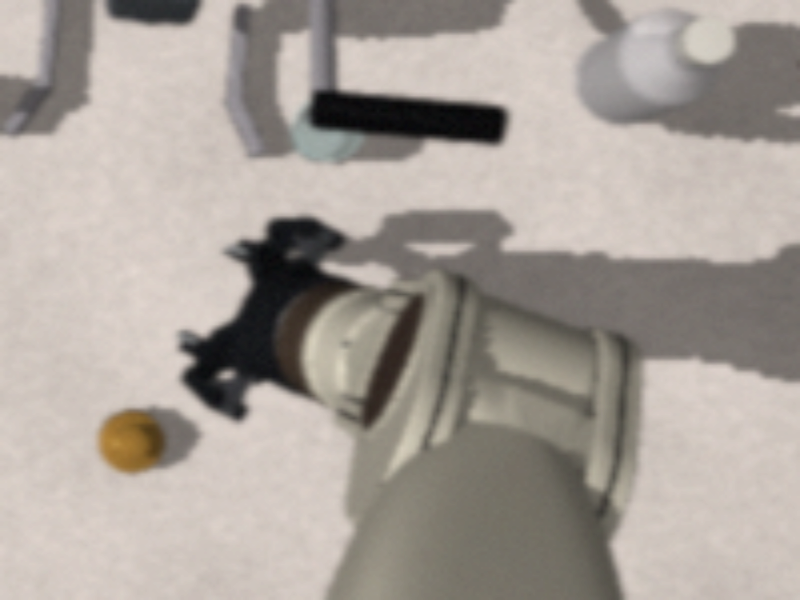

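The arm now hides the holder's old spot in the top view. In the scene view the cap is still near native (158.5,210), so the holder has not followed the push. Before moving again I'll check how high the fingertips really were, and whether the holder moved at all.

```bash
python3 - <<'E'
from h import *
import pickle
np.set_printoptions(precision=4,suppress=True,linewidth=220)
d=pickle.load(open('v1.pkl','rb'));e=pickle.load(open('v2.pkl','rb'));T,S=d['top'],d['scene']
t=[(390,261),(378.3,285)];s=[(126.8,211.7),(127.5,230)]
for i in(0,1):
  for j in(0,1):print(i,j,tri(T,t[i],S,s[j]))
print('tcp proj',proj(T,(.361,-.33,.0055)),proj(S,(.361,-.33,.0055)))
# shift of holder between v1 and v2 in scene
A=cv2.cvtColor(S['color'],cv2.COLOR_RGB2GRAY)[196:225,140:180]
res=cv2.matchTemplate(cv2.cvtColor(e['scene']['color'],cv2.COLOR_RGB2GRAY)[180:250,120:215],A,cv2.TM_CCOEFF_NORMED)
_,v,_,l=cv2.minMaxLoc(res);print('shift px',l[0]+120-140,l[1]+180-196,v)
a=cv2.resize(e['scene']['color'][150:270,130:290][:,:,::-1],(800,600),interpolation=cv2.INTER_CUBIC);cv2.imwrite('pics/p4.png',a)
E
```

```text
0 0 (array([ 0.3945, -0.3226,  0.1366]), np.float64(0.010445116071278243))
0 1 (array([ 0.3893, -0.3514,  0.0402]), np.float64(0.0033581680405658744))
1 0 (array([ 0.3279, -0.321 ,  0.0412]), np.float64(0.003522432053764012))
1 1 (array([ 0.315 , -0.3528, -0.0758]), np.float64(0.005085889277631002))
tcp proj (np.float64(378.1532222982237), np.float64(270.8699265827654)) (np.float64(132.60748485288), np.float64(225.11809446793106))
shift px 0 0 0.9812121987342834
```

View pics/p4.png

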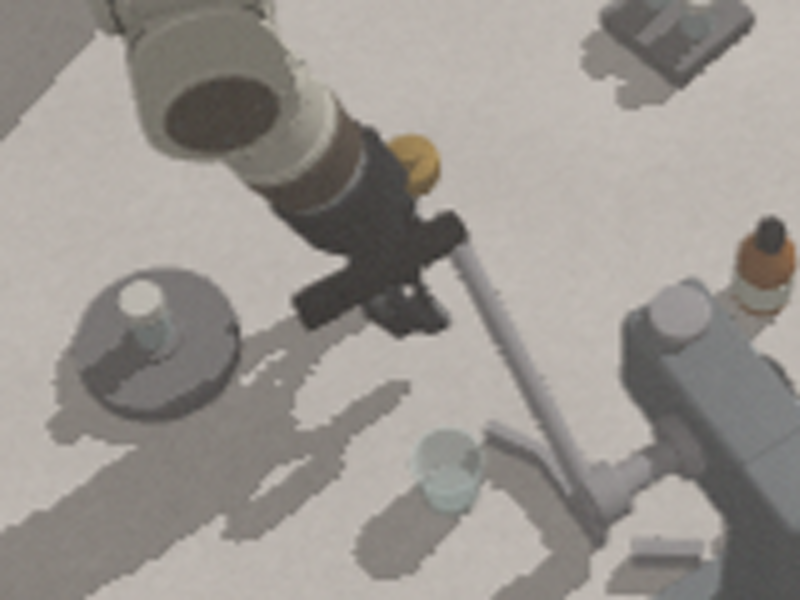

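The crop shows the holder unmoved: disc at (160,340), template shift 0 px. The fingertips at (445,325) sit well above their own shadow at (405,385). Triangulation puts the tips near z≈0.04 while the state reads 0.005, so the fingers passed over the disc. I'll probe the bench gently here, on clear ground, to find the true offset.

>>> move_arm:
  series:
    - {"travel": [0.001,0,0.003],"turn": [0,0,0],"claw": 0.4}
    - {"travel": [0.002,0,0.006],"turn": [0,0,0],"claw": 0.4}
    - {"travel": [0.003,0,0.009],"turn": [0,0,0],"claw": 0.4}
    - {"travel": [0.003,0,0.009],"turn": [0,0,0],"claw": 0.4}
    - {"travel": [0.003,0,0.009],"turn": [0,0,0],"claw": 0.4}

```text
t: 6.25
eef_pos: [0.4951, -0.065, -0.0045]
tcp_rot: [0.148, -0.514, 0.84, 0.091]
wrist_force: [-0.1, -0.9, 0.6]
grip_width: 0.0596
finger_force: 0.0
```

```bash
python3 st.py
```

```text
6.25 q [-0.3569  0.4196 -0.4159  0.6935  0.3472 -1.4484] p [ 0.4951 -0.065  -0.0045] f [-0.083  -0.8628  0.5875] z [ 0.1556  0.3051 -0.9395]
```

>>> move_arm:
  series:
    - {"travel": [0.001,0,0.003],"turn": [0,0,0],"claw": 0.4}
    - {"travel": [0.002,0,0.006],"turn": [0,0,0],"claw": 0.4}
    - {"travel": [0.003,0,0.009],"turn": [0,0,0],"claw": 0.4}
    - {"travel": [0.003,0,0.009],"turn": [0,0,0],"claw": 0.4}

```text
t: 6.65
eef_pos: [0.495, -0.0644, -0.0143]
tcp_rot: [0.148, -0.514, 0.84, 0.091]
wrist_force: [-0.1, -1.1, -0.0]
grip_width: 0.0596
finger_force: 0.0
```

>>> move_arm:
  series:
    - {"travel": [0.001,0,0.002],"turn": [0,0,0],"claw": 0.4}
    - {"travel": [0.002,0,0.005],"turn": [0,0,0],"claw": 0.4}
    - {"travel": [0.002,0,0.005],"turn": [0,0,0],"claw": 0.4}

```text
t: 6.95
eef_pos: [0.495, -0.0646, -0.0195]
tcp_rot: [0.148, -0.514, 0.84, 0.091]
wrist_force: [0.3, -0.3, -0.2]
grip_width: 0.0598
finger_force: 0.0
```

>>> move_arm:
  series:
    - {"travel": [0.001,0,0.002],"turn": [0,0,0],"claw": 0.4}
    - {"travel": [0.002,0,0.005],"turn": [0,0,0],"claw": 0.4}
    - {"travel": [0.002,0,0.005],"turn": [0,0,0],"claw": 0.4}

```text
t: 7.25
eef_pos: [0.4949, -0.0648, -0.0249]
tcp_rot: [0.148, -0.514, 0.84, 0.091]
wrist_force: [-0.7, -0.2, -0.3]
grip_width: 0.0597
finger_force: 0.0
```

>>> move_arm:
  series:
    - {"travel": [0.001,0,0.002],"turn": [0,0,0],"claw": 0.4}
    - {"travel": [0.002,0,0.004],"turn": [0,0,0],"claw": 0.4}
    - {"travel": [0.002,0,0.004],"turn": [0,0,0],"claw": 0.4}

```text
t: 7.55
eef_pos: [0.4956, -0.0651, -0.0268]
tcp_rot: [0.15, -0.514, 0.84, 0.091]
wrist_force: [-5.7, -0.6, 17.8]
grip_width: 0.0597
finger_force: 8.7
```

>>> move_arm:
  series:
    - {"travel": [0.001,0,0.002],"turn": [0,0,0],"claw": 0.4}
    - {"travel": [0.001,0,0.004],"turn": [0,0,0],"claw": 0.4}
    - {"travel": [0.001,0,0.004],"turn": [0,0,0],"claw": 0.4}

```text
t: 7.85
eef_pos: [0.4958, -0.065, -0.0273]
tcp_rot: [0.151, -0.514, 0.84, 0.091]
wrist_force: [-19.4, -5.3, 49.6]
grip_width: 0.0603
finger_force: 24.8
```

```bash
python3 - <<'E'
from rig import r, vision
from h import *
import pickle
d={n:vision.camera(n) for n in ('top','scene','wrist')};pickle.dump(d,open('v3.pkl','wb'))
T,S=d['top'],d['scene']
a=cv2.resize(T['color'][185:255,270:340][:,:,::-1],(390,390),interpolation=cv2.INTER_CUBIC);b=cv2.resize(S['color'][165:235,185:255][:,:,::-1],(390,390),interpolation=cv2.INTER_CUBIC)
cv2.imwrite('pics/p5.png',np.hstack([cv2.convertScaleAbs(a,alpha=1.8),cv2.convertScaleAbs(b,alpha=1.2)]))
E
python3 st.py
```

```text
8.0 q [-0.3589  0.4568 -0.4385  0.6304  0.3512 -1.4486] p [ 0.4959 -0.065  -0.0273] f [-19.5076  -5.3258  49.4282] z [ 0.1605  0.3072 -0.938 ]
```

View pics/p5.png

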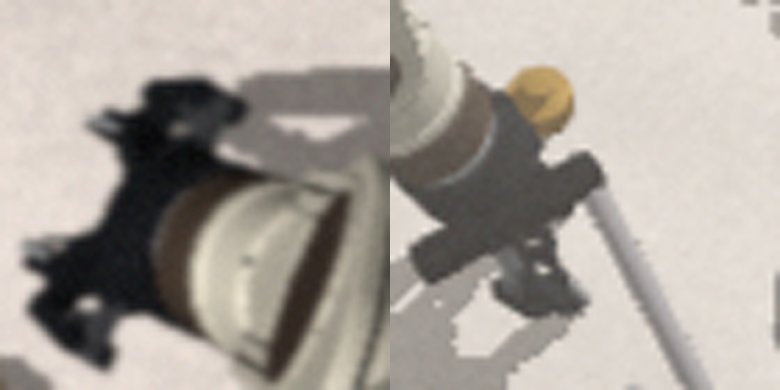

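The fingers met the bench at state z≈-0.026, so the tips really end about 22 mm higher than the state says. I'll use a state z near -0.021 for pushing. Going back behind the holder now.

>>> move_arm:
  series:
    - {"travel": [-0.005,0,-0.015],"turn": [0,0,0],"claw": 0.4}
    - {"travel": [-0.02,0,-0.055],"turn": [0,0,0],"claw": 0.4}
    - {"travel": [-0.037,0,-0.1],"turn": [0,0,0],"claw": 0.4}
    - {"travel": [-0.051,0,-0.141],"turn": [0,0,0],"claw": 0.4}
    - {"travel": [-0.005,0,-0.158],"turn": [0,0,0],"claw": 0.4}
    - {"travel": [0.04,0,-0.174],"turn": [0,0,0],"claw": 0.4}
    - {"travel": [0.085,0,-0.19],"turn": [0,0,0],"claw": 0.4}
    - {"travel": [0.13,0,-0.207],"turn": [0,0,0],"claw": 0.4}
    - {"travel": [0.175,0,-0.223],"turn": [0,0,0],"claw": 0.4}
    - {"travel": [0.22,0,-0.239],"turn": [0,0,0],"claw": 0.4}
    - {"travel": [0.235,0,-0.245],"turn": [0,0,0],"claw": 0.4}
    - {"travel": [0.235,0,-0.245],"turn": [0,0,0],"claw": 0.4}
    - {"travel": [0.235,0,-0.245],"turn": [0,0,0],"claw": 0.4}

```text
t: 9.3
eef_pos: [0.3568, -0.3358, 0.1164]
tcp_rot: [0.149, -0.514, 0.84, 0.091]
wrist_force: [0.1, 0.3, 0.2]
grip_width: 0.0593
finger_force: 0.0
```

```bash
python3 st.py .357,-.336,-.021,63,20
```

```text
9.3 q [-0.9604  0.4091 -0.0538  1.278   0.3082 -2.0857] p [ 0.3568 -0.3358  0.1164] f [0.0699 0.2941 0.1508] z [ 0.1561  0.3061 -0.9391]
.357,-.336,-.021,63,20 (array([ 0.047, -0.   ,  0.129]), array([-0. ,  0.1, -0. ]), np.float64(0.10329819425341187))
```

>>> move_arm:
  series:
    - {"travel": [0.016,0,0.044],"turn": [0,0,0],"claw": 0.4}
    - {"travel": [0.032,0,0.088],"turn": [0,0,0],"claw": 0.4}
    - {"travel": [0.041,0,0.112],"turn": [0,0,0],"claw": 0.4}
    - {"travel": [0.045,0,0.124],"turn": [0,0,0],"claw": 0.4}
    - {"travel": [0.047,0,0.128],"turn": [0,0,0],"claw": 0.4}
    - {"travel": [0.047,0,0.129],"turn": [0,0,0],"claw": 0.4}
    - {"travel": [0.047,0,0.129],"turn": [0,0,0],"claw": 0.4}

```text
t: 10.0
eef_pos: [0.3579, -0.3371, -0.0193]
tcp_rot: [0.149, -0.515, 0.839, 0.089]
wrist_force: [0.2, 0.1, -0.1]
grip_width: 0.0595
finger_force: 0.0
```

>>> move_arm:
  series:
    - {"travel": [-0.019,0,0.007],"turn": [0,0,0],"claw": 0.4}
    - {"travel": [-0.036,0,0.013],"turn": [0,0,0],"claw": 0.4}
    - {"travel": [-0.051,0,0.019],"turn": [0,0,0],"claw": 0.4}
    - {"travel": [-0.066,0,0.024],"turn": [0,0,0],"claw": 0.4}
    - {"travel": [-0.081,0,0.029],"turn": [0,0,0],"claw": 0.4}
    - {"travel": [-0.096,0,0.035],"turn": [0,0,0],"claw": 0.4}

```text
t: 10.6
eef_pos: [0.4044, -0.2468, -0.0191]
tcp_rot: [0.148, -0.515, 0.84, 0.088]
wrist_force: [-1.8, -2.0, 0.9]
grip_width: 0.0601
finger_force: 1.6
```

```bash
cat > look.py <<'E'
import sys,pickle
from rig import vision
from h import *
np.set_printoptions(precision=4,suppress=True,linewidth=220)
# last holder cap guess -> find bright blob near predicted pixel in scene and top (z .07)
x,y=map(float,sys.argv[1:3]);d={n:vision.camera(n) for n in('top','scene')};pickle.dump(d,open(sys.argv[3],'wb'))
for n,c in d.items():
    u,v=proj(c,(x,y,.07));u,v=int(u),int(v);g=cv2.cvtColor(c['color'],cv2.COLOR_RGB2GRAY)
    print(n,(u-24,v-20));print(g[v-20:v+20:2,u-24:u+24:2])
E
python3 look.py .43 -.19 v4.pkl; python3 st.py
```

```text
top (306, 224)
[[116 117 119 116 117 117 119 120 118 114 107 107 105  93 104 104  80  80  80  96 111 113 116 115]
 [119 116 115 117 117 121 118 117 107  75  58  57  56  55  55  56  55  55  59  65  73  80 108 117]
 [120 119 116 118 117 117 109  73  57  56  56  55  55  56  55  57  56  54  55  58  63  65  73  95]
 [121 119 118 118 117 111  70  55  57  57  56  56  56  55  55  57  55  57  55  55  56  62  64  66]
 [121 117 116 117 111  73  55  56  57  56  55  57  55  56  56  55  55  55  56  55  54  57  62  65]
 [121 119 116 115  90  55  57  57  58  57  56  55  56  56  55  56  55  55  55  55  55  54  57  63]
 [121 117 118 103  59  57  58  57  56  58  56  56  56  57  55  56  55  54  55  54  55  54  56  60]
 [121 118 116  88  55  57  57  57  57  57  57  55  49  51  52  54  53  55  56  55  53  51  51  53]
 [119 120 116  72  56  56  56  56  57  57  54  52  56  56  55  50  43  38  38  38  34  32  33  36]
 [120 119 115  66  57  57  58  57  57  57  55  57  63  71 101 112 110  87  39  31  32  32  31  31]
 [117 118 114  64  56  57  58  56  57  57  55  61  75 104 121 121 121 117  80  31  31  30  30  
[... 2334 characters left out ...]
21 107 113 112 113 130 122 121 122 120 122 119  78 109 179 184]
 [ 65 126 133 125 118 119 117 122 100  91 106 111 111 120 112 119 121 122 120 122 169 181 184 185]
 [ 66 166 146 125 117 117 118  93  89  89  91  93 119  96 120 118 119 120 120 112 167 184 180 180]
 [ 62  97 132 131 118 102  91  90  91  90  90  87 111 119 120 118 118 122 120 101 173 181 181 182]
 [ 83  65  99 123 104  88  89  91  91  86 119 117 118 119 120 120 118 119 101 111 184 184 183 183]
 [ 69  69  82 139 110  87  87  88  90 118 118 119 121 119 118 121 120 106  90 173 185 181 184 182]]
10.7 q [-0.7745  0.4948 -0.3361  0.846   0.3335 -1.8944] p [ 0.4045 -0.2449 -0.0192] f [-0.5097  0.3945 -0.2491] z [ 0.1574  0.3039 -0.9396]
```

```bash
python3 - <<'E'
from h import *
import pickle
np.set_printoptions(precision=4,suppress=True)
d=pickle.load(open('v4.pkl','rb'));T,S=d['top'],d['scene']
t=cap(T,(325,236,350,258),95);s=cap(S,(163,203,181,214),145);print(t,s)
P,e=tri(T,t[0],S,s[0]);H=plane(T,*t[0],.072)[:2];print(P,e,H)
p=np.array([.4045,-.2449]);dd=H-p;a=np.radians(63);u=np.array([np.cos(a),np.sin(a)]);n=np.array([-u[1],u[0]]);print('ahead',dd@u,'left',dd@n)
G=np.array([.52,-.0135]);print('go',(G-H)@u,(G-H)@n)
E
```

```text
((336.29998779296875, 246.5), 5.323643684387207) ((171.0, 207.875), 4.155292510986328)
[ 0.4252 -0.2045  0.0757] 7.572076730999935e-05 [ 0.4251 -0.2052]
ahead 0.04467233592385597 left -0.0003116285570224766
go 0.21394247649325 0.0024537766529971403
```

>>> move_arm:
  series:
    - {"travel": [-0.01,0,0.004],"turn": [0,0,0],"claw": 0.4}
    - {"travel": [-0.023,0,0.008],"turn": [0,0,0],"claw": 0.4}
    - {"travel": [-0.037,0,0.013],"turn": [0,0,0],"claw": 0.4}
    - {"travel": [-0.051,0,0.019],"turn": [0,0,0],"claw": 0.4}
    - {"travel": [-0.065,0,0.024],"turn": [0,0,0],"claw": 0.4}
    - {"travel": [-0.079,0,0.029],"turn": [0,0,0],"claw": 0.4}
    - {"travel": [-0.093,0,0.034],"turn": [0,0,0],"claw": 0.4}
    - {"travel": [-0.107,0,0.039],"turn": [0,0,0],"claw": 0.4}
    - {"travel": [-0.121,0,0.044],"turn": [0,0,0],"claw": 0.4}
    - {"travel": [-0.135,0,0.049],"turn": [0,0,0],"claw": 0.4}
    - {"travel": [-0.149,0,0.054],"turn": [0,0,0],"claw": 0.4}
    - {"travel": [-0.163,0,0.059],"turn": [0,0,0],"claw": 0.4}
    - {"travel": [-0.175,0,0.064],"turn": [0,0,0],"claw": 0.4}
    - {"travel": [-0.186,0,0.068],"turn": [0,0,0],"claw": 0.4}
    - {"travel": [-0.194,0,0.071],"turn": [0,0,0],"claw": 0.4}
    - {"travel": [-0.199,0,0.073],"turn": [0,0,0],"claw": 0.4}
    - {"travel": [-0.201,0,0.073],"turn": [0,0,0],"claw": 0.4}

```text
t: 12.4
eef_pos: [0.5006, -0.0545, -0.0204]
tcp_rot: [0.148, -0.515, 0.84, 0.091]
wrist_force: [-1.3, -2.1, -0.1]
grip_width: 0.0595
finger_force: 2.0
```

```bash
cat > hold.py <<'E'
import sys,pickle
from rig import vision
from h import *
np.set_printoptions(precision=4,suppress=True)
x,y=map(float,sys.argv[1:3]);d={n:vision.camera(n) for n in('top','scene')};pickle.dump(d,open(sys.argv[3],'wb'));c=[]
for n,th in(('top',95),('scene',145)):
    u,v=map(int,proj(d[n],(x,y,.072)));k=cap(d[n],(u-12,v-12,u+12,v+12) if n=='top' else (u-9,v-7,u+9,v+5),th);c.append(k);print(n,k)
print(plane(d['top'],*c[0][0],.072),tri(d['top'],c[0][0],d['scene'],c[1][0]))
E
python3 hold.py .52 -.0135 v5.pkl; python3 st.py
```

```text
top ((261.0, 206.0), 5.099119663238525)
scene ((235.0, 197.0), 4.123205661773682)
[ 0.5218 -0.0144  0.072 ] (array([ 0.5211, -0.0151,  0.0764]), np.float64(0.0018392163859460334))
12.5 q [-0.3325  0.4467 -0.4286  0.6447  0.3468 -1.4234] p [ 0.5006 -0.0544 -0.0204] f [-0.1051 -1.7885  0.8061] z [ 0.1561  0.3057 -0.9392]
```

>>> move_arm:
  series:
    - {"travel": [0.014,0,-0.005],"turn": [0,0,0],"claw": 0.4}
    - {"travel": [0.028,0,-0.01],"turn": [0,0,0],"claw": 0.4}
    - {"travel": [0.014,0,-0.048],"turn": [0,0,0],"claw": 0.4}
    - {"travel": [0,0,-0.087],"turn": [0,0,0],"claw": 0.4}
    - {"travel": [-0.013,0,-0.123],"turn": [0,0,0],"claw": 0.4}
    - {"travel": [-0.013,0,-0.123],"turn": [0,0,0],"claw": 0.4}

```text
t: 13.1
eef_pos: [0.4907, -0.0824, 0.1049]
tcp_rot: [0.152, -0.515, 0.839, 0.087]
wrist_force: [1.6, -0.5, -0.4]
grip_width: 0.0596
finger_force: 0.0
```

```bash
python3 st.py .4275,-.008,.095,-4,20
```

```text
13.1 q [-0.396   0.2722 -0.2859  0.9746  0.3509 -1.4903] p [ 0.4907 -0.0824  0.1049] f [ 1.5639 -0.5014 -0.4368] z [ 0.1656  0.3034 -0.9384]
.4275,-.008,.095,-4,20 (array([-0.032,  0.09 ,  0.021]), array([22.5,  0.5, 63.1]), np.float64(66.98430169985156))
```

>>> move_arm:
  series:
    - {"travel": [-0.032,0.09,0.021],"turn": [22.5,0.5,63.1],"claw": 0.4}
    - {"travel": [-0.032,0.09,0.021],"turn": [22.5,0.5,63.1],"claw": 0.4}
    - {"travel": [-0.032,0.09,0.021],"turn": [22.5,0.5,63.1],"claw": 0.4}
    - {"travel": [-0.032,0.09,0.021],"turn": [22.5,0.5,63.1],"claw": 0.4}
    - {"travel": [-0.032,0.09,0.021],"turn": [22.5,0.5,63.1],"claw": 0.4}
    - {"travel": [-0.032,0.09,0.021],"turn": [22.5,0.5,63.1],"claw": 0.4}
    - {"travel": [-0.032,0.09,0.021],"turn": [22.5,0.5,63.1],"claw": 0.4}
    - {"travel": [-0.032,0.09,0.021],"turn": [22.5,0.5,63.1],"claw": 0.4}
    - {"travel": [-0.032,0.09,0.021],"turn": [22.5,0.5,63.1],"claw": 0.4}
    - {"travel": [-0.032,0.09,0.021],"turn": [22.5,0.5,63.1],"claw": 0.4}

```text
t: 14.1
eef_pos: [0.4229, -0.0068, 0.0901]
tcp_rot: [0.168, 0.033, 0.985, -0.004]
wrist_force: [-0.1, 0.4, -0.1]
grip_width: 0.0599
finger_force: 0.0
```

```bash
python3 st.py .469,-.011,-.020,-4,20
```

```text
14.1 q [-0.0009 -0.064  -0.7327  0.5654 -0.0194  0.0618] p [ 0.4229 -0.0068  0.0901] f [-0.1272  0.4257 -0.0528] z [ 0.3304 -0.0197 -0.9437]
.469,-.011,-.020,-4,20 (array([-0.007, -0.001,  0.119]), array([ 0.2, -0.7,  0.2]), np.float64(0.7252412581346398))
```

>>> move_arm:
  series:
    - {"travel": [-0.002,0,0.035],"turn": [0,0,0],"claw": 0.4}
    - {"travel": [-0.004,0,0.07],"turn": [0,0,0],"claw": 0.4}
    - {"travel": [-0.006,-0.001,0.1],"turn": [0,0,0],"claw": 0.4}
    - {"travel": [-0.007,-0.001,0.112],"turn": [0,0,0],"claw": 0.4}
    - {"travel": [-0.007,-0.001,0.118],"turn": [0,0,0],"claw": 0.4}
    - {"travel": [-0.007,-0.001,0.118],"turn": [0,0,0],"claw": 0.4}

```text
t: 14.7
eef_pos: [0.4685, -0.0118, -0.0192]
tcp_rot: [0.167, 0.035, 0.985, -0.005]
wrist_force: [0.1, -0.1, 0.3]
grip_width: 0.0596
finger_force: 0.0
```

```bash
python3 st.py .533,-.0145,-.020,-4,20 .63,-.0212,-.020,-4,20; python3 hold.py .522 -.0145 v6.pkl
```

```text
14.7 q [-0.0135  0.2436 -0.7889  0.2021 -0.0167  0.0537] p [ 0.4685 -0.0118 -0.0192] f [ 0.1066 -0.062   0.2568] z [ 0.3296 -0.0212 -0.9439]
.533,-.0145,-.020,-4,20 (array([-0.061,  0.002,  0.022]), array([ 0.1, -0.7, -0. ]), np.float64(0.724791470161403))
.63,-.0212,-.020,-4,20 (array([-0.152,  0.002,  0.054]), array([ 0.1, -0.7, -0. ]), np.float64(0.724791470161403))
top ((260.7631530761719, 206.0263214111328), 5.176362991333008)
scene ((235.0, 197.0), 4.123205661773682)
[ 0.5218 -0.0138  0.072 ] (array([ 0.5209, -0.0147,  0.0758]), np.float64(0.0022939128940959964))
```

>>> move_arm:
  series:
    - {"travel": [-0.009,0,0.003],"turn": [0,0,0],"claw": 0.4}
    - {"travel": [-0.019,0,0.007],"turn": [0,0,0],"claw": 0.4}
    - {"travel": [-0.03,0,0.011],"turn": [0,0,0],"claw": 0.4}
    - {"travel": [-0.042,0,0.015],"turn": [0,0,0],"claw": 0.4}
    - {"travel": [-0.054,0.001,0.019],"turn": [0,0,0],"claw": 0.4}
    - {"travel": [-0.066,0.001,0.023],"turn": [0,0,0],"claw": 0.4}
    - {"travel": [-0.078,0.001,0.028],"turn": [0,0,0],"claw": 0.4}
    - {"travel": [-0.09,0.001,0.032],"turn": [0,0,0],"claw": 0.4}
    - {"travel": [-0.102,0.001,0.036],"turn": [0,0,0],"claw": 0.4}
    - {"travel": [-0.113,0.001,0.04],"turn": [0,0,0],"claw": 0.4}
    - {"travel": [-0.123,0.002,0.044],"turn": [0,0,0],"claw": 0.4}
    - {"travel": [-0.131,0.002,0.047],"turn": [0,0,0],"claw": 0.4}
    - {"travel": [-0.137,0.002,0.049],"turn": [0,0,0],"claw": 0.4}
    - {"travel": [-0.141,0.002,0.05],"turn": [0,0,0],"claw": 0.4}
    - {"travel": [-0.141,0.002,0.05],"turn": [0,0,0],"claw": 0.4}

```text
t: 16.3
eef_pos: [0.6196, -0.0199, -0.0182]
tcp_rot: [0.169, 0.035, 0.985, -0.005]
wrist_force: [-0.8, 0.5, -0.2]
grip_width: 0.0596
finger_force: 0.6
```

```bash
python3 st.py .645,-.0222,-.020,-4,20;python3 - <<'E'
from rig import vision
from h import *
import pickle
d={n:vision.camera(n) for n in('top','scene')};pickle.dump(d,open('v7.pkl','wb'))
print([proj(d[n],(.663,-.024,.074)) for n in d])
b=cv2.resize(d['scene']['color'][165:265,190:310][:,:,::-1],(480,400),interpolation=cv2.INTER_CUBIC);a=cv2.resize(d['top']['color'][95:195,230:310][:,:,::-1],(320,400),interpolation=cv2.INTER_CUBIC)
cv2.imwrite('pics/p6.png',np.hstack([cv2.convertScaleAbs(a,alpha=1.7),b]))
E
```

```text
16.3 q [-0.0251  0.4595 -0.414   0.3574 -0.0131  0.0428] p [ 0.6196 -0.0199 -0.0182] f [-0.83    0.5397 -0.1871] z [ 0.3329 -0.0215 -0.9427]
.645,-.0222,-.020,-4,20 (array([-0.023, -0.001,  0.01 ]), array([ 0.1, -0.5, -0. ]), np.float64(0.5267068663390684))
[(np.float64(266.0372233698215), np.float64(150.84126781289754)), (np.float64(260.0265838946376), np.float64(229.07604403164288))]
```

View pics/p6.png

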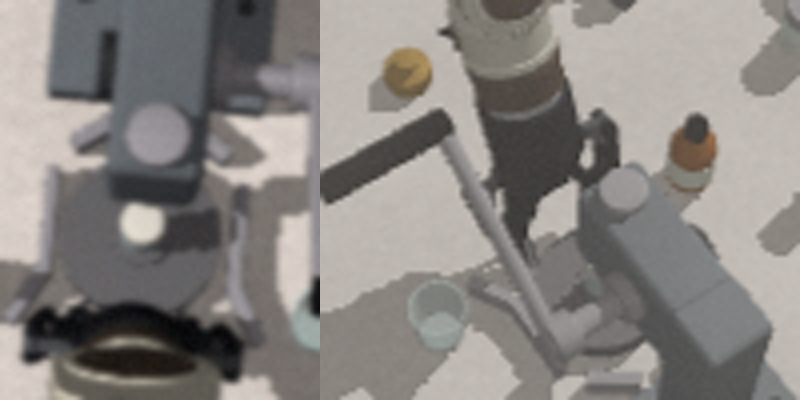

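The crop shows the holder centred between the rails, with its cap at native (265.8,150.8), i.e. world (0.663,-0.024). About 22 mm remains.

>>> move_arm:
  series:
    - {"travel": [-0.005,0,0.002],"turn": [0,0,0],"claw": 0.4}
    - {"travel": [-0.009,0,0.003],"turn": [0,0,0],"claw": 0.4}
    - {"travel": [-0.013,0,0.005],"turn": [0,0,0],"claw": 0.4}
    - {"travel": [-0.016,0,0.006],"turn": [0,0,0],"claw": 0.4}
    - {"travel": [-0.018,0,0.006],"turn": [0,0,0],"claw": 0.4}
    - {"travel": [-0.018,0,0.006],"turn": [0,0,0],"claw": 0.4}

```text
t: 17.0
eef_pos: [0.638, -0.0213, -0.0181]
tcp_rot: [0.169, 0.035, 0.985, -0.005]
wrist_force: [-1.3, 0.1, -0.4]
grip_width: 0.0597
finger_force: 0.8
```

>>> move_arm:
  series:
    - {"travel": [-0.001,0,0],"turn": [0,0,0],"claw": 0.4}
    - {"travel": [-0.002,0,0.001],"turn": [0,0,0],"claw": 0.4}
    - {"travel": [-0.002,0,0.001],"turn": [0,0,0],"claw": 0.4}

```text
t: 17.3
eef_pos: [0.6396, -0.0214, -0.0184]
tcp_rot: [0.168, 0.035, 0.985, -0.005]
wrist_force: [-3.4, -0.1, -0.6]
grip_width: 0.0595
finger_force: 1.6
```

>>> move_arm:
  series:
    - {"travel": [-0.001,0,0],"turn": [0,0,0],"claw": 0.4}
    - {"travel": [-0.003,0,0.001],"turn": [0,0,0],"claw": 0.4}
    - {"travel": [-0.003,0,0.001],"turn": [0,0,0],"claw": 0.4}

```text
t: 17.6
eef_pos: [0.6411, -0.0215, -0.0189]
tcp_rot: [0.167, 0.035, 0.985, -0.005]
wrist_force: [-8.8, -0.8, 4.3]
grip_width: 0.0597
finger_force: 4.1
```

>>> move_arm:
  series:
    - {"travel": [-0.001,0,0],"turn": [0,0,0],"claw": 0.4}
    - {"travel": [-0.002,0,0.001],"turn": [0,0,0],"claw": 0.4}
    - {"travel": [-0.002,0,0.001],"turn": [0,0,0],"claw": 0.4}

```text
t: 17.9
eef_pos: [0.6415, -0.0216, -0.0196]
tcp_rot: [0.166, 0.035, 0.986, -0.005]
wrist_force: [-13.4, 0.5, 8.1]
grip_width: 0.0597
finger_force: 7.7
```

>>> move_arm:
  series:
    - {"travel": [0.009,0,-0.003],"turn": [0,0,0],"claw": 0.4}
    - {"travel": [0.03,0,-0.011],"turn": [0,0,0],"claw": 0.4}
    - {"travel": [0.06,0,-0.022],"turn": [0,0,0],"claw": 0.4}
    - {"travel": [0.09,0,-0.033],"turn": [0,0,0],"claw": 0.4}
    - {"travel": [0.12,0,-0.045],"turn": [0,0,0],"claw": 0.4}
    - {"travel": [0.13,0,-0.06],"turn": [0,0,0],"claw": 0.4}
    - {"travel": [0.13,0,-0.1],"turn": [0,0,0],"claw": 0.6}
    - {"travel": [0.13,0,-0.14],"turn": [0,0,0],"claw": 0.6}
    - {"travel": [0.13,0,-0.14],"turn": [0,0,0],"claw": 0.6}

```text
t: 18.8
eef_pos: [0.4808, -0.0101, 0.0767]
tcp_rot: [0.175, 0.035, 0.984, -0.005]
wrist_force: [1.2, -0.3, 0.5]
grip_width: 0.0687
finger_force: 0.0
```

```bash
python3 st.py; python3 - <<'E'
from rig import vision
from h import *
import pickle
d={n:vision.camera(n) for n in('top','scene')};pickle.dump(d,open('v8.pkl','wb'));T,S=d['top'],d['scene']
np.set_printoptions(precision=4,suppress=True,linewidth=220)
# disc edge along press axis line, near side, top view; and left/right edges just before head
g=cv2.cvtColor(T['color'],cv2.COLOR_RGB2GRAY)
for k in range(-75,-20,3):
    w=np.array([.685,-.025])+k/1000*np.array([.9976,-.0698]);u,v=proj(T,(*w,.022));print(k,int(cv2.getRectSubPix(g,(1,1),(u,v))[0,0]),end='; ')
print()
for k in range(-63,64,3):
    w=np.array([.685,-.025])-.033*np.array([.9976,-.0698])+k/1000*np.array([.0698,.9976]);u,v=proj(T,(*w,.022));print(k,int(cv2.getRectSubPix(g,(1,1),(u,v))[0,0]),end='; ')
b=cv2.resize(S['color'][195:255,240:330][:,:,::-1],(480,320),interpolation=cv2.INTER_CUBIC);a=cv2.resize(T['color'][105:185,230:310][:,:,::-1],(320,320),interpolation=cv2.INTER_CUBIC)
cv2.imwrite('pics/p7.png',np.hstack([cv2.convertScaleAbs(a,alpha=1.7),b]))
E
```

```text
18.8 q [-0.008   0.0663 -0.6529  0.4998 -0.0189  0.0589] p [ 0.4808 -0.0101  0.0767] f [ 1.1998 -0.292   0.4938] z [ 0.3443 -0.0217 -0.9386]
-75 123; -72 122; -69 121; -66 120; -63 120; -60 113; -57 82; -54 50; -51 53; -48 57; -45 58; -42 58; -39 57; -36 57; -33 57; -30 57; -27 56; -24 56; -21 54; 
-63 86; -60 80; -57 68; -54 66; -51 66; -48 65; -45 59; -42 52; -39 52; -36 55; -33 56; -30 57; -27 57; -24 57; -21 58; -18 57; -15 56; -12 57; -9 57; -6 56; -3 57; 0 57; 3 58; 6 57; 9 57; 12 57; 15 58; 18 58; 21 58; 24 58; 27 59; 30 58; 33 58; 36 59; 39 58; 42 56; 45 54; 48 59; 51 64; 54 65; 57 64; 60 68; 63 80;
```

View pics/p7.png

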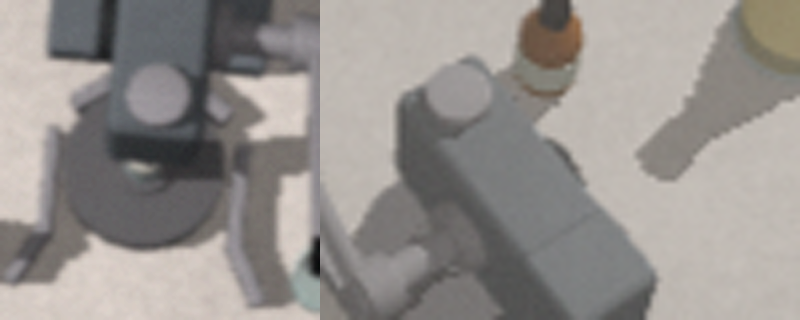

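The crop shows the disc against both slanted stops, its near edge about 55–57 mm before the seat and centred to about 1 mm. The cap is hidden under the head and the holder is home. Now to the lever handle, with the tool vertical and closing along the press x axis.

```bash
python3 st.py .45,-.12,.29,266,0
```

```text
18.9 q [-0.0081  0.0725 -0.6562  0.4968 -0.0188  0.0589] p [ 0.4788 -0.0101  0.0727] f [ 0.0357 -0.6497 -0.577 ] z [ 0.3383 -0.0216 -0.9408]
.45,-.12,.29,266,0 (array([-0.054, -0.111, -0.212]), array([15.6, 15.4, 89. ]), np.float64(91.6669077424146))
```

>>> move_arm:
  series:
    - {"travel": [-0.054,-0.111,-0.212],"turn": [15.6,15.4,89.0],"claw": 0.6}
    - {"travel": [-0.054,-0.111,-0.212],"turn": [15.6,15.4,89.0],"claw": 0.6}
    - {"travel": [-0.054,-0.111,-0.212],"turn": [15.6,15.4,89.0],"claw": 0.6}
    - {"travel": [-0.054,-0.111,-0.212],"turn": [15.6,15.4,89.0],"claw": 0.6}
    - {"travel": [-0.054,-0.111,-0.212],"turn": [15.6,15.4,89.0],"claw": 0.6}
    - {"travel": [-0.054,-0.111,-0.212],"turn": [15.6,15.4,89.0],"claw": 0.6}
    - {"travel": [-0.054,-0.111,-0.212],"turn": [15.6,15.4,89.0],"claw": 0.6}
    - {"travel": [-0.054,-0.111,-0.212],"turn": [15.6,15.4,89.0],"claw": 0.6}
    - {"travel": [-0.054,-0.111,-0.212],"turn": [15.6,15.4,89.0],"claw": 0.6}
    - {"travel": [-0.054,-0.111,-0.212],"turn": [15.6,15.4,89.0],"claw": 0.6}
    - {"travel": [-0.054,-0.111,-0.212],"turn": [15.6,15.4,89.0],"claw": 0.6}
    - {"travel": [-0.054,-0.111,-0.212],"turn": [15.6,15.4,89.0],"claw": 0.6}
    - {"travel": [-0.054,-0.111,-0.212],"turn": [15.6,15.4,89.0],"claw": 0.6}

```text
t: 20.2
eef_pos: [0.4494, -0.12, 0.2866]
tcp_rot: [-0.003, 0.731, 0.683, -0.003]
wrist_force: [-0.5, -0.2, -0.8]
grip_width: 0.0686
finger_force: 0.0
```

```bash
python3 st.py .587,-.1585,.295,266,0
```

```text
20.2 q [-0.2598  0.1565  0.109   1.5303 -0.0018  1.3791] p [ 0.4494 -0.12    0.2866] f [-0.4818 -0.1885 -0.7573] z [-0.0073  0.0001 -1.    ]
.587,-.1585,.295,266,0 (array([-0.029,  0.14 , -0.009]), array([-0.4,  0. ,  0.1]), np.float64(0.429275676150275))
```

>>> move_arm:
  series:
    - {"travel": [-0.01,0.047,-0.009],"turn": [0,0,0],"claw": 0.6}
    - {"travel": [-0.02,0.094,-0.009],"turn": [0,0,0],"claw": 0.6}
    - {"travel": [-0.029,0.14,-0.009],"turn": [-0.4,0,0],"claw": 0.6}
    - {"travel": [-0.029,0.14,-0.009],"turn": [-0.4,0,0],"claw": 0.6}
    - {"travel": [-0.029,0.14,-0.009],"turn": [-0.4,0,0],"claw": 0.6}

```text
t: 20.7
eef_pos: [0.5871, -0.1585, 0.2933]
tcp_rot: [-0.001, 0.731, 0.683, -0.001]
wrist_force: [-0.2, 0.4, -0.5]
grip_width: 0.0685
finger_force: 0.0
```

```bash
python3 st.py; python3 - <<'E'
from rig import vision
from h import *
import pickle
d={n:vision.camera(n) for n in('top','scene','wrist')};pickle.dump(d,open('v9.pkl','wb'))
b=cv2.resize(d['scene']['color'][140:240,150:270][:,:,::-1],(420,350),interpolation=cv2.INTER_CUBIC);a=cv2.resize(d['wrist']['color'][:,:,::-1],(380,285))
a=cv2.copyMakeBorder(a,0,65,0,0,cv2.BORDER_CONSTANT)
cv2.imwrite('pics/p8.png',np.hstack([a,b]))
E
```

```text
20.7 q [-0.2635  0.4626  0.5495  1.6607 -0.0004  1.3758] p [ 0.5871 -0.1585  0.2933] f [-0.197   0.359  -0.5076] z [-0.0029  0.0004 -1.    ]
```

View pics/p8.png

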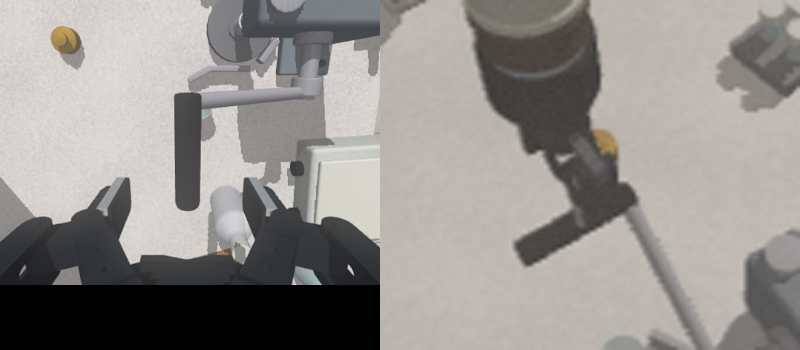

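That was one picture more than the 10 I was allowed (11 viewed), so I won't view any more and will work from numbers only. It shows the handle bar centred between the open fingers in the wrist view: bar at x≈187, fingers at 125 and 245. Descending to grip.

>>> move_arm:
  series:
    - {"travel": [0,0,0.015],"turn": [0,0,0],"claw": 0.6}
    - {"travel": [0,0,0.03],"turn": [0,0,0],"claw": 0.6}
    - {"travel": [0,0,0.045],"turn": [0,0,0],"claw": 0.6}
    - {"travel": [0,0,0.058],"turn": [0,0,0],"claw": 0.6}
    - {"travel": [0,0,0.067],"turn": [0,0,0],"claw": 0.6}
    - {"travel": [0,0,0.067],"turn": [0,0,0],"claw": 0.6}

```text
t: 21.45
eef_pos: [0.5855, -0.1582, 0.2292]
tcp_rot: [0.0, 0.731, 0.682, 0.0]
wrist_force: [-0.2, 0.0, -0.9]
grip_width: 0.0682
finger_force: 0.0
```

```bash
python3 st.py; python3 - <<'E'
from rig import vision
from h import *
import pickle
c=vision.camera('wrist')
d=pickle.load(open('v9.pkl','rb'));np.set_printoptions(precision=4,suppress=True)
# predicted vs seen bar in wrist views: edges of dark bar along row through predicted far end region
for w in(d['wrist'],c):
    for P in((.5906,-.1044,.268),(.5885,-.134,.268)):
        u,v=proj(w,P);print('bar pred',u,v,end=' ')
        if 0<v<384:
            g=cv2.cvtColor(w['color'],cv2.COLOR_RGB2GRAY)[int(v)];print(g[max(0,int(u)-60):int(u)+60:5])
    M=np.array(w['cam_to_world']);print('cam pos',M[:3,3])
E
```

```text
21.45 q [-0.2638  0.4521  0.3693  1.4874 -0.0003  1.3766] p [ 0.5855 -0.1582  0.2292] f [-0.166   0.0471 -0.8919] z [ 0.0005 -0.0004 -1.    ]
bar pred 251.9246092850251 125.29295375654016 [215 210 207 209 209 214 206 208 207 205 129  96  79  77  88 128 167 164
 166 168 171 172 173 173]
bar pred 251.83429754965033 174.64435440358014 [207 213 201 209 208 211 212 209 210  71  72  71  71  69  69  68 126 143
 147 143 206 210 208 205]
cam pos [ 0.5912 -0.0874  0.4651]
bar pred 253.615557378457 140.26081892148682 [222 218 220 219 219 217 213 215 181  74  78  76  76  75  73  71  88 182
 176 179 180 182 182 182]
bar pred 253.43154747095787 211.7908109817371 [213 217 214 217 219 219 216 203  72  71  67  66  64  63  63  64  63  64
 214 214 215 215 220 216]
cam pos [ 0.5908 -0.0874  0.398 ]
```

>>> move_arm:
  series:
    - {"travel": [0,0,0.002],"turn": [0,0,0],"claw": 0.2}
    - {"travel": [0,0,0.004],"turn": [0,0,0],"claw": -0.2}
    - {"travel": [0,0,0.004],"turn": [0,0,0],"claw": -0.6}
    - {"travel": [0,0,0.004],"turn": [0,0,0],"claw": -1}
    - {"travel": [0,0,0.004],"turn": [0,0,0],"claw": -1}
    - {"travel": [0,0,0.004],"turn": [0,0,0],"claw": -1}
    - {"travel": [0,0,0.004],"turn": [0,0,0],"claw": -1}
    - {"travel": [0,0,0.004],"turn": [0,0,0],"claw": -1}
  squeeze: 40

```text
t: 22.3
eef_pos: [0.5868, -0.1586, 0.2253]
tcp_rot: [0.001, 0.731, 0.682, 0.0]
wrist_force: [-0.4, -0.4, 2.0]
grip_width: 0.0205
finger_force: 39.2
```

```bash
python3 st.py; python3 - <<'E'
import numpy as np
# path of handle relative to q=0 in press frame -> tool axes (tool y ~ +press x, z down)
for q in np.linspace(0,.9,16):print(round(q,2),np.round([-170*np.cos(.611-q)+170*np.cos(.611), -(170*np.sin(.611-q)-170*np.sin(.611))],1))
E
```

```text
22.3 q [-0.2639  0.455   0.3637  1.4782 -0.0002  1.3768] p [ 0.5868 -0.1586  0.2253] f [-0.4346 -0.3849  2.0003] z [ 0.0012 -0.0006 -1.    ]
0.0 [ 0. -0.]
0.06 [-5.6  8.5]
0.12 [-10.7  17.4]
0.18 [-15.2  26.5]
0.24 [-19.2  35.9]
0.3 [-22.6  45.5]
0.36 [-25.4  55.3]
0.42 [-27.7  65.3]
0.48 [-29.3  75.3]
0.54 [-30.3  85.5]
0.6 [-30.7  95.7]
0.66 [-30.6 105.9]
0.72 [-29.7 116. ]
0.78 [-28.3 126.1]
0.84 [-26.3 136.1]
0.9 [-23.7 146. ]
```

>>> move_arm:
  series:
    - {"travel": [0,-0.003,0.004],"turn": [0,0,0],"claw": -1}
    - {"travel": [0,-0.0056,0.0085],"turn": [0,0,0],"claw": -1}
    - {"travel": [0,-0.0107,0.0174],"turn": [0,0,0],"claw": -1}
    - {"travel": [0,-0.0152,0.0265],"turn": [0,0,0],"claw": -1}
    - {"travel": [0,-0.0192,0.0359],"turn": [0,0,0],"claw": -1}
    - {"travel": [0,-0.0226,0.0455],"turn": [0,0,0],"claw": -1}
    - {"travel": [0,-0.0254,0.0553],"turn": [0,0,0],"claw": -1}
    - {"travel": [0,-0.0277,0.0653],"turn": [0,0,0],"claw": -1}
    - {"travel": [0,-0.0277,0.0653],"turn": [0,0,0],"claw": -1}

```text
t: 23.2
eef_pos: [0.5598, -0.1567, 0.159]
tcp_rot: [0.001, 0.731, 0.682, 0.001]
wrist_force: [3.0, 0.2, 3.5]
grip_width: 0.0206
finger_force: 43.1
```

```bash
python3 st.py; python3 - <<'E'
from rig import vision
from h import *
import pickle
T=vision.camera('top');S=vision.camera('scene');np.set_printoptions(precision=4,suppress=True)
q=.42
def w(x,y,z):
    a=np.radians(-4);return (.685+np.cos(a)*x-np.sin(a)*y,-.025+np.sin(a)*x+np.cos(a)*y,z)
# lever tip should be at q=.42: rod near y=-.092: sample scene brightness along a cut across the outer handle end
for c in(S,):
  for q in(0,.42):
    P=w(.05-.17*np.cos(.611-q),-.178,.17+.17*np.sin(.611-q));u,v=proj(c,P);g=cv2.cvtColor(c['color'],cv2.COLOR_RGB2GRAY);print(q,round(u),round(v),g[int(v)-8:int(v)+9:2,int(u)-8:int(u)+9:2].tolist())
E
```

```text
23.2 q [-0.273   0.4218  0.1406  1.2869  0.0002  1.3676] p [ 0.5598 -0.1567  0.159 ] f [3.0474 0.1616 3.5466] z [ 0.0026 -0.0006 -1.    ]
0 192 211 [[179, 181, 181, 183, 181, 181, 72, 69, 70], [181, 181, 182, 186, 184, 183, 100, 67, 72], [181, 183, 181, 182, 181, 183, 121, 70, 70], [183, 183, 185, 183, 146, 85, 71, 71, 69], [182, 183, 184, 105, 69, 69, 72, 70, 70], [183, 146, 69, 69, 70, 71, 71, 70, 70], [181, 182, 68, 71, 71, 68, 70, 142, 180], [186, 183, 116, 72, 70, 106, 181, 184, 183], [183, 183, 179, 118, 178, 182, 181, 181, 181]]
0.42 190 215 [[181, 181, 183, 181, 182, 181, 183, 121, 70], [180, 183, 183, 185, 183, 146, 85, 71, 71], [185, 182, 183, 184, 105, 69, 69, 72, 70], [182, 183, 146, 69, 69, 70, 71, 71, 70], [182, 181, 182, 68, 71, 71, 68, 70, 142], [183, 186, 183, 116, 72, 70, 106, 181, 184], [183, 183, 183, 179, 118, 178, 182, 181, 181], [185, 184, 180, 184, 180, 182, 182, 183, 182], [184, 184, 183, 182, 182, 184, 182, 184, 183]]
```

>>> move_arm:
  series:
    - {"travel": [0,-0.0016,0.01],"turn": [0,0,0],"claw": -1}
    - {"travel": [0,-0.0026,0.0202],"turn": [0,0,0],"claw": -1}
    - {"travel": [0,-0.003,0.0304],"turn": [0,0,0],"claw": -1}
    - {"travel": [0,-0.0029,0.0406],"turn": [0,0,0],"claw": -1}
    - {"travel": [0,-0.002,0.0507],"turn": [0,0,0],"claw": -1}
    - {"travel": [0,-0.0006,0.0608],"turn": [0,0,0],"claw": -1}
    - {"travel": [0,0.0005,0.066],"turn": [0,0,0],"claw": -1}
    - {"travel": [0,0.0014,0.0708],"turn": [0,0,0],"claw": -1}
    - {"travel": [0,0.0028,0.076],"turn": [0,0,0],"claw": -1}
    - {"travel": [0,0.004,0.0807],"turn": [0,0,0],"claw": -1}
    - {"travel": [0,0.004,0.0807],"turn": [0,0,0],"claw": -1}

```text
t: 24.4
eef_pos: [0.5609, -0.1568, 0.0788]
tcp_rot: [-0.001, 0.731, 0.682, -0.001]
wrist_force: [-4.7, 0.3, 6.9]
grip_width: 0.0209
finger_force: 48.3
```

>>> move_arm:
  series:
    - {"travel": [0,0.0005,0.002],"turn": [0,0,0],"claw": -1}
    - {"travel": [0,0.001,0.004],"turn": [0,0,0],"claw": -1}
    - {"travel": [0,0.001,0.004],"turn": [0,0,0],"claw": -1}
    - {"travel": [0,0.001,0.004],"turn": [0,0,0],"claw": -1}

```text
t: 24.8
eef_pos: [0.5618, -0.1569, 0.0751]
tcp_rot: [-0.001, 0.731, 0.682, -0.001]
wrist_force: [-5.6, 1.6, 6.5]
grip_width: 0.021
finger_force: 48.6
```

```bash
python3 - <<'E'
from rig import vision
from h import *
import pickle
S=vision.camera('scene');T=vision.camera('top');pickle.dump(dict(scene=S,top=T),open('v10.pkl','wb'));np.set_printoptions(linewidth=200)
def w(x,y,z):
    a=np.radians(-4);return (.685+np.cos(a)*x-np.sin(a)*y,-.025+np.sin(a)*x+np.cos(a)*y,z)
for n,c in(('S',S),('T',T)):
  g=cv2.cvtColor(c['color'],cv2.COLOR_RGB2GRAY)
  for q in(.8,.9):
    P=w(.05-.17*np.cos(.611-q),-.185,.17+.17*np.sin(.611-q));u,v=proj(c,P);print(n,q,round(u,1),round(v,1))
  u,v=int(u),int(v);print(g[v-12:v+13:2,u-12:u+13:2])
E
python3 st.py
```

```text
S 0.8 191.3 226.9
S 0.9 192.7 230.4
[[183 183 183 183 183 183 181 183 181 180  76  68  63]
 [185 183 182 181 184 182 181 181 180 181  93  67  70]
 [183 185 183 180 182 184 183 182 181 104  70  68  69]
 [185 185 183 183 184 184 181 146  68  66  69  65  69]
 [185 182 185 184 184 162  78  66  67  68  67  65  73]
 [183 183 181 182 179 174  68  67  69  67  68 163 148]
 [182 180 181 183 182 178 116  65  65 108 180 180 180]
 [182 182 180 182 183 180 177 113 177 181 180 180 181]
 [183 179 177 178 183 181 177 180 179 180 179 180 180]
 [181 178 180 179 179 179 181 180 179 181 179 177 180]
 [181 181 180 183 179 178 180 179 180 179 179 180 178]
 [180 180 179 178 179 179 179 181 179 179 182 179 179]
 [180 178 178 181 181 180 179 178 181 180 179 179 179]]
T 0.8 340.7 192.4
T 0.9 339.4 191.4
[[ 84  84  83  82  92 117 113  94  65 107 104  65  65]
 [ 82  82  84  84 106 118 113  77  84 112  99  57  79]
 [ 84  85  82  85 114 116 108  59  97 112  89  76  90]
 [ 83  82  84  92 118 114  95  65 109 111  89  91  92]
 [ 83  84  82 104 117 111  77  79 107  99  91  94  94]
 [ 83  84  86 114 114 106  59  91  94  92  94  94  93]
 [ 83  82  96 115 109  97  89  92  95  95  94  94  92]
 [ 83  84 107 109  96  90  94  96  94  95  94  95  93]
 [ 83  89 108  93  89  93  94  94  95  95  93  95  92]
 [ 83  95  94  89  93  96  96  97  96  96  94  93  92]
 [ 85  91  85  90  94  97  97  96  95  96  95  93  92]
 [ 82  83  88  93  96  98  98  96  96  94  93  91  92]
 [ 81  85  92  95  97  97  97  98  95  95  94  93  91]]
24.9 q [-0.2717  0.49    0.0202  1.1045 -0.001   1.3693] p [ 0.5618 -0.1569  0.0751] f [-4.9884  0.8885  6.6772] z [-0.0037 -0.0001 -1.    ]
```

>>> move_arm:
  series:
    - {"travel": [0,0.001,0.003],"turn": [0,0,0],"claw": -1}
    - {"travel": [0,0.0015,0.006],"turn": [0,0,0],"claw": -1}
    - {"travel": [0,0.0015,0.006],"turn": [0,0,0],"claw": -1}
    - {"travel": [0,0.0015,0.006],"turn": [0,0,0],"claw": -1}

```text
t: 25.3
eef_pos: [0.5632, -0.157, 0.0699]
tcp_rot: [-0.001, 0.731, 0.682, -0.001]
wrist_force: [-7.1, 1.1, 11.2]
grip_width: 0.0206
finger_force: 49.3
```

>>> move_arm:
  series:
    - {"travel": [0,0.0005,0.002],"turn": [0,0,0],"claw": -1}
    - {"travel": [0,0.001,0.004],"turn": [0,0,0],"claw": -1}
    - {"travel": [0,0.001,0.004],"turn": [0,0,0],"claw": -1}
    - {"travel": [0,0.001,0.004],"turn": [0,0,0],"claw": -1}

```text
t: 25.7
eef_pos: [0.5636, -0.157, 0.0681]
tcp_rot: [-0.001, 0.732, 0.682, -0.001]
wrist_force: [-12.1, 1.3, 22.3]
grip_width: 0.0205
finger_force: 50.7
```

>>> move_arm:
  series:
    - {"travel": [0,0,0],"turn": [0,0,0],"claw": -1}
    - {"travel": [0,0,0],"turn": [0,0,0],"claw": -1}
    - {"travel": [0,0,0],"turn": [0,0,0],"claw": -1}
    - {"travel": [0,0,0],"turn": [0,0,0],"claw": -1}
    - {"travel": [0,0,0],"turn": [0,0,0],"claw": -1}
    - {"travel": [0,0,0],"turn": [0,0,0],"claw": -1}
    - {"travel": [0,0,0],"turn": [0,0,0],"claw": -1}
    - {"travel": [0,0,0],"turn": [0,0,0],"claw": -1}
    - {"travel": [0,0,0],"turn": [0,0,0],"claw": -1}
    - {"travel": [0,0,0],"turn": [0,0,0],"claw": -1}
    - {"travel": [0,0,0],"turn": [0,0,0],"claw": -1}
    - {"travel": [0,0,0],"turn": [0,0,0],"claw": -1}
    - {"travel": [0,0,0],"turn": [0,0,0],"claw": -1}
    - {"travel": [0,0,0],"turn": [0,0,0],"claw": -1}

```text
t: 27.1
eef_pos: [0.5636, -0.157, 0.0682]
tcp_rot: [-0.001, 0.732, 0.682, -0.001]
wrist_force: [-12.1, 2.6, 23.4]
grip_width: 0.0204
finger_force: 50.7
```

```bash
python3 - <<'E'
from rig import vision
from h import *
S=vision.camera('scene')
def w(x,y,z):
    a=np.radians(-4);return (.685+np.cos(a)*x-np.sin(a)*y,-.025+np.sin(a)*x+np.cos(a)*y,z)
g=cv2.cvtColor(S['color'],cv2.COLOR_RGB2GRAY);print(g[216:240:2,182:206:2])
import pickle
g0=cv2.cvtColor(pickle.load(open('v0.pkl','rb'))['scene']['color'],cv2.COLOR_RGB2GRAY);print(proj(S,w(.05-.17*np.cos(.611),-.185,.2675)));print(g0[200:224:2,176:200:2])
E
python3 st.py
```

```text
[[185 183 184 181 181 179 138  66  67  70  69  67]
 [181 181 183 182 182 180 182 182 116  65  67  67]
 [183 181 182 183 183 181 181 180 179  96  65  67]
 [184 186 180 184 183 183 180 182 183 131  67  64]
 [185 183 184 182 184 181 181 183  92  68  66  64]
 [180 186 185 182 180 182 102  67  69  67  67  64]
 [183 181 181 180 177  69  68  65  67  67  66  90]
 [179 181 182 182 179  83  64  67  66 106 167 179]
 [180 180 181 181 181 178  70  63 167 180 180 179]
 [180 179 178 182 182 178 174 179 180 181 179 176]
 [177 180 179 179 179 180 180 180 180 178 177 180]
 [181 180 183 180 179 179 180 180 180 177 178 178]]
(np.float64(189.95781503338821), np.float64(212.4725837989019))
[[180 181 181 182 181 180 185 180 180 183 183 184]
 [177 181 181 181 178 179 182 180 180 180 182 181]
 [181 180 180 181 181 180 181 181 182 183 148  84]
 [183 180 179 180 179 181 181 182 147  84  67  70]
 [181 182 179 180 179 181 160  95  69  69  70  71]
 [172 180 178 180 180 181 119  70  65  70  67  69]
 [126 181 184 180 182 183 180  67  68  68  69 110]
 [119 174 184 182 182 184 178 115  67  69 168 179]
 [118 169 184 183 181 183 179 177 170 178 183 181]
 [120 153 182 179 182 181 180 182 179 183 183 181]
 [112 169 183 180 180 179 182 181 182 181 179 179]
 [ 97 173 181 183 183 178 181 181 182 180 182 182]]
27.15 q [-0.2709  0.4991  0.0156  1.0902 -0.0014  1.3701] p [ 0.5637 -0.157   0.0681] f [-12.743    2.7322  23.4767] z [-0.0032 -0.0006 -1.    ]
```

>>> move_arm:
  series:
    - {"travel": [0,-0.001,-0.003],"turn": [0,0,0],"claw": -1}
    - {"travel": [0,-0.003,-0.006],"turn": [0,0,0],"claw": -1}
    - {"travel": [0,-0.0046,-0.01],"turn": [0,0,0],"claw": -1}
    - {"travel": [0,-0.0056,-0.015],"turn": [0,0,0],"claw": -1}
    - {"travel": [0,-0.0066,-0.02],"turn": [0,0,0],"claw": -1}
    - {"travel": [0,-0.0073,-0.025],"turn": [0,0,0],"claw": -1}
    - {"travel": [0,-0.008,-0.03],"turn": [0,0,0],"claw": -1}
    - {"travel": [0,-0.0085,-0.035],"turn": [0,0,0],"claw": -1}
    - {"travel": [0,-0.0089,-0.04],"turn": [0,0,0],"claw": -1}
    - {"travel": [0,-0.009,-0.045],"turn": [0,0,0],"claw": -1}
    - {"travel": [0,-0.009,-0.05],"turn": [0,0,0],"claw": -1}
    - {"travel": [0,-0.0089,-0.055],"turn": [0,0,0],"claw": -1}
    - {"travel": [0,-0.0086,-0.06],"turn": [0,0,0],"claw": -1}
    - {"travel": [0,-0.0082,-0.065],"turn": [0,0,0],"claw": -1}
    - {"travel": [0,-0.0076,-0.07],"turn": [0,0,0],"claw": -1}

```text
t: 28.65
eef_pos: [0.5565, -0.1565, 0.1345]
tcp_rot: [-0.002, 0.732, 0.682, -0.002]
wrist_force: [-6.2, -0.2, -0.6]
grip_width: 0.0202
finger_force: 45.9
```

```bash
python3 st.py
```

```text
28.65 q [-0.2735  0.4356  0.0966  1.2362 -0.0012  1.3676] p [ 0.5565 -0.1565  0.1345] f [-6.1804 -0.2357 -0.6427] z [-0.0046  0.0001 -1.    ]
```

>>> move_arm:
  series:
    - {"travel": [0,0,-0.005],"turn": [0,0,0],"claw": -1}
    - {"travel": [0,0,-0.01],"turn": [0,0,0],"claw": -1}
    - {"travel": [0,0.001,-0.015],"turn": [0,0,0],"claw": -1}
    - {"travel": [0,0.002,-0.02],"turn": [0,0,0],"claw": -1}
    - {"travel": [0,0.0033,-0.0249],"turn": [0,0,0],"claw": -1}
    - {"travel": [0,0.0047,-0.0298],"turn": [0,0,0],"claw": -1}
    - {"travel": [0,0.0063,-0.0346],"turn": [0,0,0],"claw": -1}
    - {"travel": [0,0.0081,-0.0394],"turn": [0,0,0],"claw": -1}
    - {"travel": [0,0.01,-0.0441],"turn": [0,0,0],"claw": -1}
    - {"travel": [0,0.0121,-0.0488],"turn": [0,0,0],"claw": -1}
    - {"travel": [0,0.0143,-0.0534],"turn": [0,0,0],"claw": -1}
    - {"travel": [0,0.0166,-0.0579],"turn": [0,0,0],"claw": -1}
    - {"travel": [0,0.019,-0.0624],"turn": [0,0,0],"claw": -1}
    - {"travel": [0,0.019,-0.0624],"turn": [0,0,0],"claw": -1}

```text
t: 30.05
eef_pos: [0.5722, -0.1576, 0.1979]
tcp_rot: [-0.004, 0.732, 0.682, -0.004]
wrist_force: [-18.3, 1.4, 7.1]
grip_width: 0.0208
finger_force: 42.8
```

```bash
cat > lev.py <<'E'
# estimate q from the lowest dark pixel of the handle's outer end in the scene view, against the picture at rest
from rig import vision
from h import *
import pickle
def low(c):
    k=blob(c['color'],lambda g,h:g<105,(176,180,215,245))[:,0];k=k[k[:,0]<206];i=k[:,1].argmax();return k[i],k[k[:,0].argmin()]
print('rest',low(pickle.load(open('v0.pkl','rb'))['scene']),'now',low(vision.camera('scene')))
E
python3 lev.py; python3 st.py
```

```text
rest (array([191, 215], dtype=int32), array([189, 209], dtype=int32)) now (array([190, 215], dtype=int32), array([183, 180], dtype=int32))
30.1 q [-0.2675  0.4411  0.271   1.4108 -0.0024  1.374 ] p [ 0.5721 -0.1576  0.1976] f [-17.3621   1.3714   6.8831] z [-0.0104  0.0003 -0.9999]
```

>>> move_arm:
  series:
    - {"travel": [0,-0.001,-0.001],"turn": [0,0,0],"claw": -1}
    - {"travel": [0,-0.003,-0.003],"turn": [0,0,0],"claw": -1}
    - {"travel": [0,-0.003,-0.003],"turn": [0,0,0],"claw": -1}

```text
t: 30.4
eef_pos: [0.5739, -0.1577, 0.2012]
tcp_rot: [0.0, 0.731, 0.682, -0.0]
wrist_force: [-7.8, 1.0, 3.6]
grip_width: 0.0205
finger_force: 41.8
```

```bash
python3 st.py; python3 - <<'E'
# wrist view: where is the near part of the bar/rod? compare lever rod end in top view with rest
from rig import vision
from h import *
import pickle
c=vision.camera('top');r0=pickle.load(open('v0.pkl','rb'))['top']
def w(x,y,z):
    a=np.radians(-4);return (.685+np.cos(a)*x-np.sin(a)*y,-.025+np.sin(a)*x+np.cos(a)*y,z)
for q in(0,.1,.2):print(q,np.round(proj(c,w(.05-.17*np.cos(.611-q),-.185,.17+.17*np.sin(.611-q))),1))
for n,k in(('rest',r0),('now',c)):
    g=cv2.cvtColor(k['color'],cv2.COLOR_RGB2GRAY);print(n);print(g[164:182:1,350])
    print(g[164:182,353]);print(g[172,344:364])
E
```

```text
30.4 q [-0.2679  0.4349  0.2707  1.4068 -0.0005  1.373 ] p [ 0.5739 -0.1577  0.2012] f [-7.8241  0.9835  3.5975] z [-0.0003 -0.0004 -1.    ]
0 [355.2 173.9]
0.1 [353.2 179.1]
0.2 [351.2 183.4]
rest
[113 116 108  78  34   7   4   7   7   5   7   6  11  34  79 107 113 114]
[114 118 116  99  49   9   2   7   8   6   6   4   5  22  63 102 114 115]
[  7   5   3   9   6   7   7   5   7   8   8  18  50  88 111 116 114 114
 115 115]
now
[ 81  81  82  82  81  82  81  82  82  82  83  82  83  84  86  92  99 104]
[ 82  82  81  82  80  82  86  90  96 102 108 115 115 115 112 110 106 105]
[ 81  80  81  82  80  81  82  82  83  96 112 117 113 110 109 108 100  73
  44  67]
```

>>> move_arm:
  series:
    - {"travel": [0,0.001,-0.004],"turn": [0,0,0],"claw": -1}
    - {"travel": [0,0.003,-0.008],"turn": [0,0,0],"claw": -1}
    - {"travel": [0,0.003,-0.008],"turn": [0,0,0],"claw": -1}

```text
t: 30.75
eef_pos: [0.578, -0.158, 0.2093]
tcp_rot: [0.001, 0.731, 0.682, 0.0]
wrist_force: [-6.2, -0.2, 0.3]
grip_width: 0.0208
finger_force: 41.2
```

```bash
python3 st.py; python3 lev.py
```

```text
30.75 q [-0.2666  0.4399  0.2992  1.429  -0.0004  1.374 ] p [ 0.578  -0.158   0.2093] f [-6.1904 -0.1525  0.269 ] z [ 0.0009 -0.0007 -1.    ]
rest (array([191, 215], dtype=int32), array([189, 209], dtype=int32)) now (array([190, 215], dtype=int32), array([183, 180], dtype=int32))
```

>>> move_arm:
  series:
    - {"travel": [0,0.001,-0.003],"turn": [0,0,0],"claw": -1}
    - {"travel": [0,0.003,-0.006],"turn": [0,0,0],"claw": -1}
    - {"travel": [0,0.003,-0.006],"turn": [0,0,0],"claw": -1}

```text
t: 31.1
eef_pos: [0.5812, -0.1582, 0.2152]
tcp_rot: [0.001, 0.731, 0.682, 0.0]
wrist_force: [-5.3, 0.7, 0.8]
grip_width: 0.0206
finger_force: 40.8
```

>>> move_arm:
  series:
    - {"travel": [0,0.001,-0.002],"turn": [0,0,0],"claw": -1}
    - {"travel": [0,0.002,-0.004],"turn": [0,0,0],"claw": -1}
    - {"travel": [0,0.002,-0.004],"turn": [0,0,0],"claw": -1}

```text
t: 31.4
eef_pos: [0.5836, -0.1584, 0.2193]
tcp_rot: [0.001, 0.731, 0.682, 0.001]
wrist_force: [-5.0, -0.1, 1.4]
grip_width: 0.0204
finger_force: 40.4
```

```bash
python3 st.py; python3 lev.py
```

```text
31.4 q [-0.265   0.4481  0.3375  1.4576 -0.0001  1.3757] p [ 0.5836 -0.1584  0.2193] f [-4.9944 -0.0762  1.4286] z [ 0.0025 -0.0008 -1.    ]
rest (array([191, 215], dtype=int32), array([189, 209], dtype=int32)) now (array([191, 215], dtype=int32), array([184, 180], dtype=int32))
```

>>> move_arm:
  series:
    - {"travel": [0,0.001,-0.002],"turn": [0,0,0],"claw": -1}
    - {"travel": [0,0.003,-0.005],"turn": [0,0,0],"claw": -1}
    - {"travel": [0,0.003,-0.005],"turn": [0,0,0],"claw": -1}

```text
t: 31.75
eef_pos: [0.5864, -0.1586, 0.2238]
tcp_rot: [0.001, 0.731, 0.682, 0.0]
wrist_force: [-4.0, -0.2, -1.1]
grip_width: 0.0205
finger_force: 40.1
```

>>> move_arm:
  series:
    - {"travel": [0,0.001,-0.0015],"turn": [0,0,0],"claw": -1}
    - {"travel": [0,0.002,-0.003],"turn": [0,0,0],"claw": -1}
    - {"travel": [0,0.002,-0.003],"turn": [0,0,0],"claw": -1}

```text
t: 32.05
eef_pos: [0.587, -0.1586, 0.2252]
tcp_rot: [-0.001, 0.731, 0.682, -0.001]
wrist_force: [-4.9, -0.4, -5.1]
grip_width: 0.0204
finger_force: 39.7
```

>>> move_arm:
  series:
    - {"travel": [0,0.0005,-0.001],"turn": [0,0,0],"claw": -1}
    - {"travel": [0,0.001,-0.002],"turn": [0,0,0],"claw": -1}
    - {"travel": [0,0.001,-0.002],"turn": [0,0,0],"claw": -1}
    - {"travel": [0,0.001,-0.002],"turn": [0,0,0],"claw": -1}
    - {"travel": [0,0.001,-0.002],"turn": [0,0,0],"claw": -1}

```text
t: 32.55
eef_pos: [0.5873, -0.1586, 0.2257]
tcp_rot: [-0.002, 0.731, 0.682, -0.002]
wrist_force: [-4.9, -1.7, -13.9]
grip_width: 0.0206
finger_force: 39.9
```

The lever is firmly against its up stop: the pose is back where I gripped and the force has stiffened to -14 N. I'll relax the pull, open the gripper and withdraw upward.

>>> move_arm:
  series:
    - {"travel": [0,-0.001,0.002],"turn": [0,0,0],"claw": -1}
    - {"travel": [0,-0.001,0.002],"turn": [0,0,0],"claw": -1}
    - {"travel": [0,-0.001,0.002],"turn": [0,0,0],"claw": -0.3}
    - {"travel": [0,-0.001,0.002],"turn": [0,0,0],"claw": 0}
    - {"travel": [0,-0.001,0.002],"turn": [0,0,0],"claw": 0.4}
    - {"travel": [0,-0.001,0.002],"turn": [0,0,0],"claw": 0.6}
    - {"travel": [0,-0.001,0.002],"turn": [0,0,0],"claw": 0.6}
    - {"travel": [0,-0.001,0.002],"turn": [0,0,0],"claw": 0.6}
    - {"travel": [0,-0.001,-0.01],"turn": [0,0,0],"claw": 0.6}
    - {"travel": [0,-0.001,-0.03],"turn": [0,0,0],"claw": 0.6}
    - {"travel": [0,-0.001,-0.05],"turn": [0,0,0],"claw": 0.6}
    - {"travel": [0,-0.001,-0.075],"turn": [0,0,0],"claw": 0.6}
    - {"travel": [0,-0.001,-0.075],"turn": [0,0,0],"claw": 0.6}

```text
t: 33.85
eef_pos: [0.5896, -0.1591, 0.3085]
tcp_rot: [0.004, 0.731, 0.682, 0.002]
wrist_force: [0.1, 1.5, 0.9]
grip_width: 0.0682
finger_force: 0.0
```

>>> move_arm:
  series:
    - {"travel": [0.01,-0.05,0],"turn": [0,0,0],"claw": 0.6}
    - {"travel": [0.02,-0.1,0],"turn": [0,0,0],"claw": 0.6}
    - {"travel": [0.03,-0.14,0],"turn": [0,0,0],"claw": 0.6}
    - {"travel": [0.03,-0.18,0],"turn": [0,0,0],"claw": 0.6}
    - {"travel": [0.03,-0.18,0],"turn": [0,0,0],"claw": 0.6}
    - {"travel": [0.03,-0.18,0],"turn": [0,0,0],"claw": 0.6}

```text
t: 34.45
eef_pos: [0.4101, -0.1161, 0.304]
tcp_rot: [0.001, 0.731, 0.682, 0.001]
wrist_force: [1.7, 0.6, 0.2]
grip_width: 0.0681
finger_force: 0.0
```

```bash
python3 st.py; python3 - <<'E'
from rig import vision
from h import *
import pickle
np.set_printoptions(precision=4,suppress=True,linewidth=200)
v0=pickle.load(open('v0.pkl','rb'));v8=pickle.load(open('v8.pkl','rb'))
b=lambda *a:[int(x/1.5625) for x in a]
T,S=vision.camera('top'),vision.camera('scene')
for n,t in(('rest',v0['top']),('now',T)):
    r=cv2.minAreaRect(blob(t['color'],lambda g,h:g<45,b(470,245,570,290)));print('handle top',n,r)
G=lambda c:cv2.cvtColor(c['color'],cv2.COLOR_RGB2GRAY)
def sh(a,c,box,m=6):
    x0,y0,x1,y1=box;res=cv2.matchTemplate(G(c)[y0-m:y1+m,x0-m:x1+m],G(a)[y0:y1,x0:x1],cv2.TM_CCOEFF_NORMED);_,v,_,l=cv2.minMaxLoc(res);return l[0]-m,l[1]-m,round(v,3)
t0=v0['top']
for n,bx in dict(sq=b(240,355,305,420),reagent=b(318,245,348,278),beaker=b(470,262,500,292),wash=b(580,215,650,275),weight=b(395,385,430,420),jar=b(208,265,250,305),flask=b(220,190,275,245)).items():print(n,sh(t0,T,bx))
print('disc vs home',sh(v8['top'],T,(245,150,290,170)),sh(t0,T,(300,160,360,182)))
E
```

```text
34.45 q [-0.2758  0.0677  0.0521  1.5519 -0.0001  1.3652] p [ 0.4101 -0.1161  0.304 ] f [1.7429 0.5627 0.2091] z [ 0.0031 -0.001  -1.    ]
handle top rest ((331.15618896484375, 171.01644897460938), (48.46905517578125, 10.363794326782227), 6.009006023406982)
handle top now ((331.0989074707031, 171.03578186035156), (48.36168670654297, 10.304916381835938), 5.856013774871826)
sq (0, 0, 0.999)
reagent (0, 0, 1.0)
beaker (0, 0, 0.999)
wash (0, 0, 0.999)
weight (0, 0, 0.999)
jar (0, 0, 0.998)
flask (0, 0, 0.999)
disc vs home (0, 0, 0.999) (0, 0, 1.0)
```

```bash
python3 - <<'E'
from rig import r,vision
from h import *
import pickle
v8=pickle.load(open('v8.pkl','rb'))
for c in(v8['top'],vision.camera('top')):
    print(cv2.cvtColor(c['color'],cv2.COLOR_RGB2GRAY)[142:154,259:275:2])
E
```

```text
[[32 31 28 29 27 28 27 28]
 [30 29 27 27 28 27 27 27]
 [36 36 36 31 28 27 28 27]
 [47 56 67 52 36 34 28 27]
 [56 70 94 89 61 48 30 28]
 [58 69 82 89 75 46 32 30]
 [60 63 67 66 56 41 32 31]
 [59 59 63 55 47 42 35 35]
 [58 57 60 55 51 53 42 44]
 [56 57 58 57 56 53 43 52]
 [58 55 56 55 54 45 47 57]
 [58 56 54 52 49 51 54 56]]
[[ 32  28  27  28  27  27  28  27]
 [ 32  29  28  26  27  27  26  26]
 [ 35  37  36  29  26  26  26  25]
 [ 47  60  70  51  36  36  28  27]
 [ 56  74 104  93  70  56  32  28]
 [ 57  73  96 106  98  60  31  29]
 [ 57  63  74  76  69  46  33  32]
 [ 57  58  64  56  48  42  34  34]
 [ 56  55  58  53  51  51  41  45]
 [ 57  55  56  56  54  52  43  51]
 [ 56  55  56  54  52  46  47  55]
 [ 56  55  53  51  48  51  54  57]]
```

```bash
python3 -c "
from rig import r
print(r.hand_in())"
```

```text
the job is handed in; nothing more can be done
None
```

The job is handed in at about 34 s of robot time; the hand-in returned no verdict. The holder is home against both stops, the lever was held at the bottom stop for 1.4 s and eased back fully up, and no bystander moved. The cap going on I could only infer from the stop force and a faint change in the top view. I viewed 11 pictures, one over the limit of 10.

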